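# Reload the tack feed and set the tack depth

### The job

Squeeze the two snap tabs of the tack feed unit's blue hood, lift the hood off and stand it on the bench clear of the unit; lay every tack cartridge that lies on the bench in a pocket of the bay, one to a pocket. Turn the depth knob anticlockwise until you feel its stop, then clockwise exactly seven clicks and let go, and last clip the hood back on so that both tabs spring out. Leave the other things on the bench alone.

Things in the scene. Friction and masses are not known exactly. Their poses are not given: they have to be found in the camera images.
- unit: the whole tack feed unit, fixed to the bench; origin at the centre of its underside, 35 mm below the deck, same axes
- deck (a point): centre of the deck (flat top, 35 mm above the bench) of the tack feed unit, a fixed cream base 130 mm (x) by 268 mm (y). x points away from the side facing the robot, y along the unit's length, z up. Two steel latch strikes, 34 mm long in y, 18 mm high, stand on it at y = 0, x = 31.5 to 39 mm on either side; their overhanging inner edges are at x = +-31.5 mm.
- bay (a point): centre of the bay's floor, 69 mm along the deck's +y, level with the deck, same axes. Three pockets at y = -34, 0, +34 mm from here, each 31 mm wide (y) and 58 mm long (x), one cartridge each, long side along x. Ribs between them 4 mm high, end rails at x = +-30 mm 3 mm high. No room for fingers between two loaded cartridges, but plenty beyond their ends.
- depth (a joint): angle of the depth knob, rad: 0 at its hard anticlockwise stop, grows clockwise seen from above, up to 4.71. A click-stop every 0.524 rad, the first exactly at the stop. Passing a hump takes about 0.25 Nm, the stop holds hard; let go between rests, it jumps to the nearer one.
- depth_grip (a point): on the knob's axis (70 mm along the deck's -y), 32 mm above the deck. Black knob: round skirt 48 mm across, its top 16 mm above the deck; on it an upright bar 46 mm long, 14 mm thick, from 16 to 42 mm above the deck, lying along this point's x axis, which turns with the knob. White pointer at the bar's -x end; at 0 it points along the deck's -x.
- hood: light-blue clip-on hood, 100 mm (x) by 248 mm (y) by 56 mm high, 3 mm walls, open below, 0.3 kg; origin at the centre of its open underside. Fitted, it stands on the deck, origin on the deck's centre, its y along the deck's y (either way round fits). Two black snap tabs stand up through the middle of its roof; hooks inside hold it until squeezed; they clear after rising 12 mm.
- hood_grip (a point): midway between the two tabs, 70 mm above the hood's underside, 14 mm above its roof; axes as the hood's. Tabs: upright plates 24 mm wide (y), rising 26 mm above the roof, outer faces 60 mm apart in x, 44 mm when fully squeezed, sprung with 3 to 8 N each. Squeezed, the hooks clear the strikes by 4.5 mm and the hood is carried by the tabs; let go, they spring out under the strikes.
- tab_a (a joint): how far the -x tab is squeezed in, m: 0 sprung out, 0.008 fully in
- tab_b (a joint): how far the +x tab is squeezed in, m: 0 sprung out, 0.008 fully in
- cart1: aluminium tack cartridge, a block 50 mm (x) by 24 mm (y) by 20 mm (z), 0.09 kg or so, with a row of brass tack heads on top; origin at the centre of its underside. Lies flat on the bench. All cartridges are alike and two or three of the four are there; hold it by its two 24 mm wide ends.
- cart2: aluminium tack cartridge, a block 50 mm (x) by 24 mm (y) by 20 mm (z), 0.09 kg or so, with a row of brass tack heads on top; origin at the centre of its underside. Lies flat on the bench. All cartridges are alike and two or three of the four are there; hold it by its two 24 mm wide ends.
- cart3: aluminium tack cartridge, a block 50 mm (x) by 24 mm (y) by 20 mm (z), 0.09 kg or so, with a row of brass tack heads on top; origin at the centre of its underside. Lies flat on the bench. All cartridges are alike and two or three of the four are there; hold it by its two 24 mm wide ends.
- cart4: aluminium tack cartridge, a block 50 mm (x) by 24 mm (y) by 20 mm (z), 0.09 kg or so, with a row of brass tack heads on top; origin at the centre of its underside. Lies flat on the bench. All cartridges are alike and two or three of the four are there; hold it by its two 24 mm wide ends.
- hammer: hammer 260 mm long, not needed: leave it alone
- driver: screwdriver 200 mm long, not needed: leave it alone
- last: wooden shoe last 225 mm long, 90 mm high, not needed: leave it alone
- tape: tape roll 84 mm across, not needed: leave it alone
- tin: tin 64 mm across, 85 mm high, not needed: leave it alone
- heel1: black rubber heel block, 30 mm high, not needed: leave it alone
- heel2: black rubber heel block, 30 mm high, not needed: leave it alone
Things that resemble listed ones, but are neither listed nor needed, are in the scene too. Leave any brown, orange or turquoise look-alike of the cart4 alone.

How it is judged:
By the outcome, as a careful person would: the job done as asked, in the order asked, and still so for the second after the job is handed in, with the robot touching nothing.
Of cart1, cart2, cart3, cart4 only 2 to 3 are there at a start; the rules pass over those that are not, and their reading is None.
At some moment in a run one of cart1, cart2, cart3, cart4 may be knocked a few centimetres aside while the robot is not near it.
Once in a run the grip may slacken for a moment while it holds something.
It also fails if it takes over 210 s, if anything falls off the work surface, if the arm or the gripper's body presses on something with over 40 N, if the wrist force passes 120 N, or if a joint passes its speed limit or range.

### The arm

A 7-joint arm with a two-finger parallel gripper is mounted at the origin on the work surface. World frame = base frame: x ahead of the robot, y to its left, z up, the work surface at z = 0. Lengths are in m, angles in rad, forces in N, time in s.
With the tool pointing down it reaches from about 0.35 to 0.9 m from the base axis. Payload 8.1 kg.
Tool frame: the origin (TCP) lies between the finger pads; the fingertips stand 17 mm ahead of it and the grasp point (between the pads) lies 2 mm behind it; z points along the fingers, y is the line along which they close (so a half turn about z gives the same grasp; the last joint's range is limited). The gripper opens to 92 mm and grips with 3 to 60 N. Pads are 19 mm wide; open, the fingers measure 130 mm over their backs; the gripper's body (75 mm by 190 mm) begins 47 mm behind the grasp point.
Start: joints at [-1.326, 0.434, 0.025, 1.573, -0.012, 1.134, -0.075], TCP at [0.213, 0.588, 0.244] pointing down, gripper open.
Joint ranges: [-2.62, 2.62], [-0.44, 2.09], [-1.27, 1.32], [0.08, 2.57], [-1.32, 4.46], [0.12, 2], [-2.74, 2.74]. Speed limits (rad/s): [2.22, 2.22, 3.01, 3.01, 3.14, 3.14, 3.14].

### API

Orientations are given as a rotation vector (axis times angle).
In Python, from cell import observe, get_image, calibration, sign_off, look_for, regions_of, landmark_of gives the robot as it stands.
- The arm moves only by the tool jog_arm, never from a script. Its argument "plan" is a list of rows, each an object with "offset": the shift along the tool's x, y, z normalised to -1 to 1, where 1 is 0.15 m, a list of three; "twist": the turn, a rotation vector about the tool's x, y, z normalised to -1 to 1, where 1 is 2 pi rad, a list of three; "fingers": the gripper command: -1 is shut, 1 is fully open, values between are in proportion. In form: [{"offset": [x, y, z], "twist": [ax, ay, az], "fingers": fingers}, ...]. A call has 1 to 20 rows; each row is the pose to reach, as a shift and turn from the pose commanded when the call began, along the tool's axes at that moment, turning the shorter way round; what a row does not reach only later rows make up. A row lasts 1/8 s, in which the tool goes at most 62.5 mm and 10.7 degrees, less where a joint would pass 70% of its speed; a pose out of reach is approached as far as the arm can. A call with a number of a shift or a turn outside -1 to 1 is refused whole. A call with a gripper value outside its range is refused whole. The fingers move at their own pace and stop on an object; "newtons" is the grip in N (left out, the last holds). Time passes only in rows, so rows that repeat a pose let the fingers close. It gives the time, the measured TCP pose, the force, the opening and the grip force at its end, in the units of the state.
- observe(): the state, without advancing time (a new reading comes with each control period).
- get_image(name): name is "scene" or "top" or "wrist"; returns the picture (480x640x3 uint8, red, green, blue); there is no depth.
- calibration(name): a dict with "fov_y" (degrees; the focal length in pixels is half the picture's height over the tangent of half this angle, whatever the lens; pixels are square), "cx", "cy" (the principal point, pixels), "k1" (the pictures are not rectified: a ray, as slopes to the right and down, at radius r is drawn at 1 + k1 r^2 times it, then the intrinsics apply), "position" and "attitude" of the camera in the world. Camera axes: x right, y down, z forward; pixel columns grow to the right and rows downward; lengths in m; the calibration is good to about 2 mm. A picture is of the moment at which its call begins: read the wrist's pose just before it. calibration takes no time and is no camera call; for the wrist camera it gives the pose at the moment of the call.
- sign_off(): hands the job in; it is judged then, once.
Trained networks look in the newest picture that a camera, given by its name, has taken for a name from the list of things; names that differ only in an ending like _2 or _b are one class to them, and where a whole thing is asked for, a point or a joint stands for the part that bears it (a point fixed in the world has none). Each returns a list of dicts, best first, with "conf" (0 to 1); they miss things now and then, are a little off and sometimes report something else, mostly with a low value. They report only what shows in the picture. A call takes as long as a camera call. They do not tell look-alikes from the thing itself.
- look_for(thing, camera): "box" ([left, top, width, height] as shares, 0 to 1, of the picture: columns of its width, rows of its height, round what is visible of it).
- regions_of(thing, camera): "region" (480x640 bool, what is visible of it) and "box" ([left, top, width, height] as shares, 0 to 1, of the picture: columns of its width, rows of its height, round what is visible of it).
- landmark_of(thing, camera): "at" ([row, column] as shares, 0 to 1, of the picture: columns of its width, rows of its height: a listed point, or the origin of a listed thing).
The state is a dict: "clock": time; "joints": joint angles; "dq": joint speeds; "joint_efforts": joint torques, N m; "position": TCP position; "ee_rot": TCP orientation; "force": force on the tool from outside, world axes, zero at the start; "ft_torque": the same for the moment, N m; "width": opening from 0.0 (shut) to 1.0 (fully open); "gripper_force": force on a finger pad.
Only numpy, scipy, OpenCV 4.12 (cv2) and the standard library are available. Lean on these libraries where they do the work, as an engineer would, in place of code of your own. Each camera call takes 0.05 s, during which the arm holds its last target. There are 200 camera calls.

## Working session

There is one attempt and no reset: what is moved stays moved. The work goes in short steps, Python scripts to look and compute and a tool call to move; the robot and the scene stay as the last step left them, time stands still between calls to the robot, and variables do not carry over. Pictures are saved under pics/ and viewed, at most 14 in all, crops included, and the job is handed in when it is done.

Besides the shell and the picture viewer there is one more tool, called after ">>>" as name(argument=value, ...), one argument or row to a line, values as JSON. jog_arm: Moves the arm, as the interface text tells. Scaled input: -1 to 1 covers 0.15 m each way for a shift and 2 pi rad each way for a turn. Its arguments: {"type":"object","properties":{"plan":{"type":"array","items":{"type":"object","properties":{"offset":{"type":"array","items":{"type":"number","minimum":-1,"maximum":1}},"twist":{"type":"array","items":{"type":"number","minimum":-1,"maximum":1}},"fingers":{"type":"number"}}}},"newtons":{"type":"number"}},"required":["plan"]}

```bash
mkdir -p pics; ls; cat > h.py <<'E'
import numpy as np, cv2
from scipy.spatial.transform import Rotation as R
from cell import *
def att(c):
    a=np.array(c["attitude"],float)
    if a.shape==(3,3): return a
    return R.from_rotvec(a).as_matrix() if a.size==3 else R.from_quat(a).as_matrix()
def K(c):
    f=240/np.tan(np.radians(c["fov_y"])/2); return f
def ray(c,u,v):
    f=K(c); d=np.array([(u-c["cx"])/f,(v-c["cy"])/f]); s=d.copy()
    for _ in range(30): s=d/(1+c["k1"]*(s@s))
    return att(c)@np.array([s[0],s[1],1.])
def onplane(c,u,v,z):
    r=ray(c,u,v);p=np.array(c["position"]); return p+r*(z-p[2])/r[2]
def proj(c,P):
    q=att(c).T@(np.array(P,float)-np.array(c["position"])); s=q[:2]/q[2]; s=s*(1+c["k1"]*(s@s)); return s*K(c)+[c["cx"],c["cy"]]
def save(n,img): cv2.imwrite("pics/"+n,cv2.cvtColor(img,cv2.COLOR_RGB2BGR))
E
python3 - <<'E'
from h import *
s=observe();print(s)
for n in("top","scene","wrist"):
    print(n,calibration(n)); save(n+"0.png",get_image(n))
c=calibration("top")
for t in("cart1","hood","hood_grip","deck","depth_grip","bay","unit"):
    for d in landmark_of(t,"top"):
        v,u=d["at"][0]*480,d["at"][1]*640
        print(t,round(d["conf"],2),round(u),round(v),onplane(c,u,v,0).round(3))
E
```

```text
pics
{'clock': 0.0, 'joints': array([-1.32559869,  0.43524538,  0.0249664 ,  1.57408317, -0.01158073,
        1.13398526, -0.07511851]), 'dq': array([-0.00191803,  0.00124584,  0.00018847, -0.00091634, -0.00151706,
        0.00173902,  0.00052641]), 'joint_efforts': array([ 7.90473878e-04, -6.67847300e+01,  9.85505171e-01, -3.14457214e+01,
       -6.04988867e-02,  4.32220974e-02,  1.82953181e-04]), 'position': array([0.21290898, 0.58711307, 0.24293635]), 'ee_rot': array([-5.43664284e-01, -3.09407526e+00,  2.46967202e-03]), 'force': array([-0.37846712,  0.19207758, -0.01253097]), 'ft_torque': array([-0.01842698, -0.02757689,  0.05895847]), 'gripper_force': 0.0, 'width': 0.9974897101457461}
top {'fov_y': 42.421936118889626, 'cx': 313.3988563545462, 'cy': 240.68205390698668, 'k1': -0.21446795032150603, 'position': array([0.39461442, 0.00370772, 1.48523451]), 'attitude': array([-2.15296849,  2.15626889, -0.13413514])}
scene {'fov_y': 48.877823512446234, 'cx': 308.5120827327221, 'cy': 240.09286596091377, 'k1': -0.023387044262994542, 'position': array([ 1.26260466, -0.60067247,  0.91238024]), 'attitude': array([-2.13313076, -0.958956  ,  0.41752439])}
wrist {'fov_y': 68.32361842128643, 'cx': 310.21787109153365, 'cy': 239.13334922477998, 'k1': 0.021656940104653504, 'position': array([0.1484394 , 0.6094269 , 0.38414264]), 'attitude': array([2.39371517, 1.67612   , 0.21695233])}
cart1 0.79 497 251 [ 0.558 -0.446  0.   ]
cart1 0.79 511 206 [ 0.671 -0.486  0.   ]
cart1 0.78 409 293 [ 0.458 -0.224  0.   ]
cart1 0.76 464 239 [ 0.587 -0.363  0.   ]
cart1 0.72 420 244 [ 0.576 -0.252  0.   ]
cart1 0.69 476 279 [ 0.488 -0.389  0.   ]
cart1 0.42 307 323 [0.386 0.023 0.   ]
hood 0.58 229 248 [0.567 0.213 0.   ]
hood_grip 0.72 220 243 [0.579 0.235 0.   ]
```

View pics/top0.png

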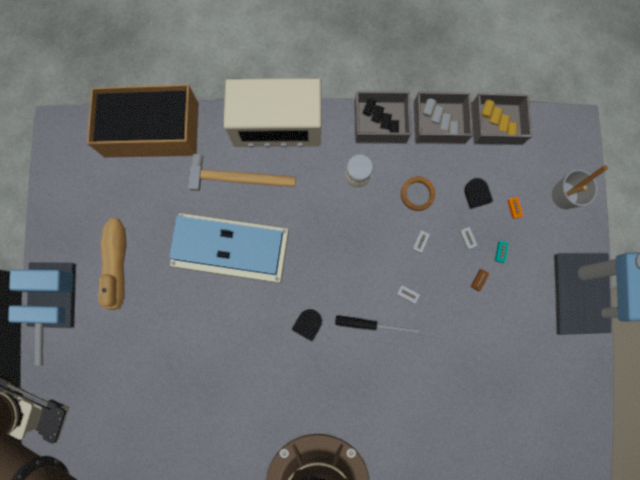

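View pics/scene0.png

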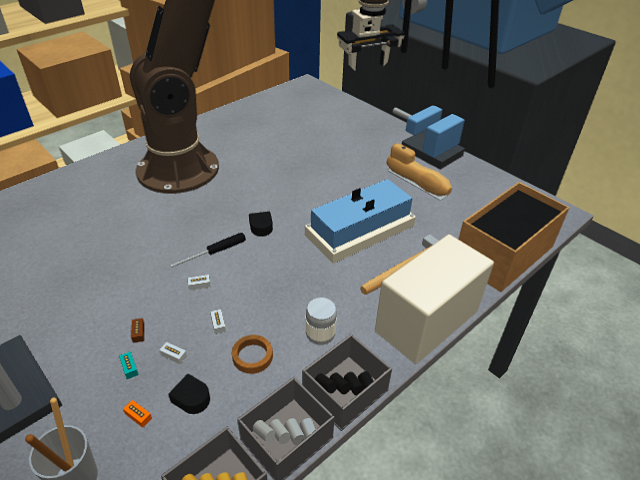

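The picture shows the hood on the unit at about (228,247) in the top view, with its tabs at (227,234) and (223,254). Three silver cartridges lie at (422,241), (469,238) and (408,294). The look-alikes are brown (480,280), teal (502,252) and orange (515,208), so I leave those alone.

```bash
cat >> h.py <<'E'
def cur():
    s=observe(); return np.array(s["position"]),R.from_rotvec(s["ee_rot"])
def down(psi):
    y=np.array([np.cos(psi),np.sin(psi),0]); z=np.array([0,0,-1.]); return R.from_matrix(np.c_[np.cross(y,z),y,z])
def go(*wps,cmd=None):
    "world waypoints (x,y,z,yaw deg of tool y); prints chained offset/twist, relative to the pose before each one if cmd"
    p,r=cur() if cmd is None else (np.array(cmd[:3]),down(np.radians(cmd[3])))
    for w in wps:
        t=down(np.radians(w[3])); o=r.inv().apply(np.array(w[:3])-p)/.15; tw=(r.inv()*t).as_rotvec()/(2*np.pi)
        print(w,"offset",o.round(3),"twist",tw.round(4),"" if max(abs(o))<=1 else "TOO FAR")
def st():
    s=observe(); m=R.from_rotvec(s["ee_rot"]).as_matrix()
    print("t",round(s["clock"],2),"p",s["position"].round(4),"yaw",np.degrees(np.arctan2(m[1,1],m[0,1])).round(2),"tz",m[:,2].round(3),"F",s["force"].round(1),"M",s["ft_torque"].round(2),"w",round(s["width"],3),"g",round(s["gripper_force"],1),"q",s["joints"].round(2))
E
python3 - <<'E'
from h import *
c=calibration("wrist");print(att(c)[:,2]); st()
c=calibration("top")
for u,v in((227,234),(223,254)): print(onplane(c,u,v,.117))
for u,v in((289,229),(280,282),(169,266)): print(onplane(c,u,v,.03))
for u,v in((422,241),(469,238),(408,294)): print(onplane(c,u,v,.02))
go((.33,.50,.36,30),(.45,.35,.36,-8))
E
```

```text
[ 0.23996119 -0.08633196 -0.9669361 ]
t 0.5 p [0.213  0.5876 0.2437] yaw 70.07 tz [ 0. -0. -1.] F [ 0.2 -0.5  0.9] M [ 0.01 -0.06  0.02] w 0.998 g 0.0 q [-1.33  0.43  0.02  1.57 -0.01  1.13 -0.08]
[0.58466857 0.20098415 0.117     ]
[0.53954952 0.20928328 0.117     ]
[0.60844413 0.06536134 0.03      ]
[0.48231278 0.08617933 0.03      ]
[0.51989094 0.35266827 0.03      ]
[ 0.58038648 -0.2536398   0.02      ]
[ 0.58750844 -0.36952284  0.02      ]
[ 0.45343276 -0.2173575   0.02      ]
(0.33, 0.5, 0.36, 30) offset [-0.932 -0.283 -0.775] twist [-0.      0.      0.1113] 
(0.45, 0.35, 0.36, -8) offset [-2.025 -0.95  -0.775] twist [-0.      0.      0.2169] TOO FAR
```

```bash
cat >> h.py <<'E'
def chain(*wps):
    "each waypoint relative to the one before (one call each)"
    p,r=cur(); a=None
    for w in wps:
        go(w,cmd=a); a=w
E
python3 - <<'E'
from h import *
chain((.33,.50,.36,30),(.43,.40,.38,-8),(.55,.25,.38,-8))
E
```

```text
(0.33, 0.5, 0.36, 30) offset [-0.932 -0.283 -0.775] twist [-0.      0.      0.1113] 
(0.43, 0.4, 0.38, -8) offset [-0.911  0.244 -0.133] twist [0.     0.     0.1056] 
(0.55, 0.25, 0.38, -8) offset [-0.879  0.931  0.   ] twist [0. 0. 0.]
```

>>> jog_arm(
  plan=[
    {"offset": [-0.47, -0.14, -0.39], "twist": [0, 0, 0.028], "fingers": 1},
    {"offset": [-0.93, -0.28, -0.775], "twist": [0, 0, 0.0556], "fingers": 1},
    {"offset": [-0.93, -0.28, -0.775], "twist": [0, 0, 0.085], "fingers": 1},
    {"offset": [-0.93, -0.28, -0.775], "twist": [0, 0, 0.1113], "fingers": 1},
    {"offset": [-0.93, -0.28, -0.775], "twist": [0, 0, 0.1113], "fingers": 1},
  ],
)

```text
clock: 1.12
position: [0.33, 0.5004, 0.3603]
ee_rot: [-1.57, -2.721, -0.001]
force: [0.1, 1.0, 0.5]
width: 1.0
gripper_force: 0.0
```

>>> jog_arm(
  plan=[
    {"offset": [-0.3, 0.08, -0.05], "twist": [0, 0, 0.0264], "fingers": 1},
    {"offset": [-0.6, 0.16, -0.1], "twist": [0, 0, 0.0528], "fingers": 1},
    {"offset": [-0.91, 0.244, -0.133], "twist": [0, 0, 0.079], "fingers": 1},
    {"offset": [-0.91, 0.244, -0.133], "twist": [0, 0, 0.1056], "fingers": 1},
    {"offset": [-0.91, 0.244, -0.133], "twist": [0, 0, 0.1056], "fingers": 1},
  ],
)

```text
clock: 1.75
position: [0.4291, 0.4011, 0.3792]
ee_rot: [-2.366, -2.067, 0.002]
force: [0.4, 0.5, 0.0]
width: 1.0
gripper_force: 0.0
```

>>> jog_arm(
  plan=[
    {"offset": [-0.29, 0.31, 0], "twist": [0, 0, 0], "fingers": 1},
    {"offset": [-0.59, 0.62, 0], "twist": [0, 0, 0], "fingers": 1},
    {"offset": [-0.88, 0.93, 0], "twist": [0, 0, 0], "fingers": 1},
    {"offset": [-0.88, 0.93, 0], "twist": [0, 0, 0], "fingers": 1},
    {"offset": [-0.88, 0.93, 0], "twist": [0, 0, 0], "fingers": 1},
  ],
)

```text
clock: 2.38
position: [0.5489, 0.2516, 0.3793]
ee_rot: [-2.365, -2.067, 0.001]
force: [0.7, 0.4, -0.7]
width: 0.995
gripper_force: 0.0
```

```bash
python3 - <<'E'
from h import *
st(); c=calibration("wrist"); im=get_image("wrist"); save("w1.png",im)
np.savez("w1.npz",**{k:np.array(v) for k,v in c.items()})
for t in("hood_grip","hood"):
    for d in landmark_of(t,"wrist"):
        v,u=d["at"][0]*480,d["at"][1]*640
        print(t,round(d["conf"],2),round(u),round(v),onplane(c,u,v,.105).round(4))
E
```

```text
t 2.38 p [0.5489 0.2516 0.3793] yaw -7.7 tz [-0.001  0.    -1.   ] F [ 0.7  0.4 -0.7] M [-0.06  0.15  0.04] w 0.995 g 0.0 q [-0.84  0.34  0.47  1.43 -0.15  1.41 -0.51]
hood_grip 0.86 332 237 [0.5687 0.209  0.105 ]
hood 0.84 328 224 [0.5668 0.2252 0.105 ]
```

View pics/w1.png

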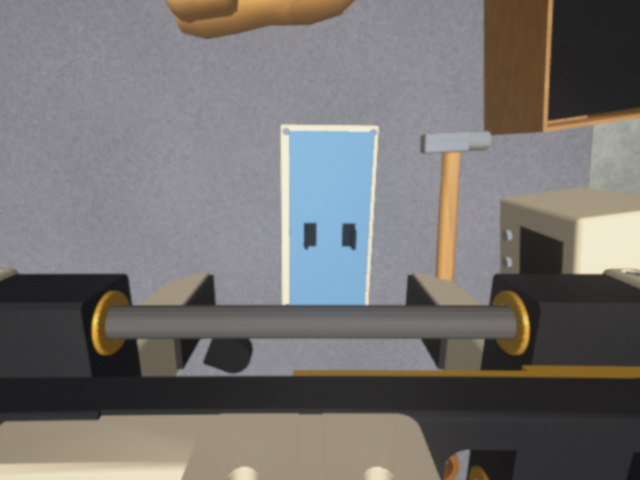

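```bash
cat > fit.py <<'E'
from h import *
from scipy.optimize import minimize
def box(x,y,a,lx,ly,z0,z1):
    c,s=np.cos(a),np.sin(a)
    return [(x+c*i*lx/2-s*j*ly/2,y+s*i*lx/2+c*j*ly/2,z) for i in(-1,1) for j in(-1,1) for z in(z0,z1)]
def sil(c,p,boxes,S=4,shape=(480,640)):
    m=np.zeros((shape[0]*S,shape[1]*S),np.uint8)
    for b in boxes:
        q=np.array([proj(c,P) for P in box(*p,*b)]); h=cv2.convexHull(((q+.5)*S).astype(np.float32)).astype(np.int32)
        cv2.fillConvexPoly(m,h,1)
    return m
E
python3 - <<'E'
from fit import *
im=cv2.imread("pics/top0.png"); hsv=cv2.cvtColor(im,cv2.COLOR_BGR2HSV)
w=cv2.imread("pics/w1.png"); hw=cv2.cvtColor(w,cv2.COLOR_BGR2HSV)
def mask(h,roi):
    m=(((h[...,0]>90)&(h[...,0]<115)&(h[...,1]>90))|((h[...,0]<40)&(h[...,2]>170)&(h[...,1]<90))).astype(np.uint8)
    r=np.zeros_like(m); r[roi]=m[roi]; return cv2.morphologyEx(r,cv2.MORPH_CLOSE,np.ones((9,9)))
cw={k:v[()] for k,v in np.load("w1.npz").items()}
ct=calibration("top")
mt=mask(hsv,np.s_[200:295,150:300]); mw=mask(hw,np.s_[110:300,260:400])
B=[(.130,.268,0,.035),(.100,.248,.035,.091)]
up=lambda m:cv2.resize(m,None,fx=4,fy=4,interpolation=cv2.INTER_LINEAR)
mt4,mw4=up(mt*255)>127,up(mw*255)>127
def ct_(p): a=sil(ct,p,B)>0; return (a^mt4).sum()/mt4.sum()
def cw_(p):
    a=sil(cw,p,B)>0; a=a[440:1200]; return (a^mw4[440:1200]).sum()/mw4.sum()
for f in(ct_,cw_,lambda p:ct_(p)+cw_(p)):
    best=None
    r=minimize(f,[.556,.215,np.radians(-8)],method="Nelder-Mead",options=dict(initial_simplex=[[.556,.215,-.14],[.566,.215,-.14],[.556,.225,-.14],[.556,.215,-.10]],xatol=1e-4,fatol=1e-5))
    print(r.x[:2].round(4),np.degrees(r.x[2]).round(2),r.fun)
for u,v in((310,235),(349,235)): print(onplane(cw,u,v,.117).round(4))
E
```

```text
[0.5655 0.2089] -8.86 0.13808631664484675
[0.5657 0.2098] -8.53 0.04270739883847207
[0.566  0.2097] -8.24 0.18481216724030375
[0.5436 0.2182 0.117 ]
[0.589 0.212 0.117]
```

Wrist view: hood upright in the picture, with its tabs at (310,235) and (349,235). The fit puts the unit at (0.566, 0.2095) with yaw about -8.5°.

```bash
python3 - <<'E'
from h import *
chain((.5663,.2098,.24,-8.5),(.5663,.2098,.111,-8.5))
E
```

```text
(0.5663, 0.2098, 0.24, -8.5) offset [-0.268  0.158  0.93 ] twist [-0.0002 -0.0001  0.0023] 
(0.5663, 0.2098, 0.111, -8.5) offset [0.   0.   0.86] twist [0. 0. 0.]
```

>>> jog_arm(
  plan=[
    {"offset": [-0.14, 0.08, 0.3], "twist": [0, 0, 0.0012], "fingers": 1},
    {"offset": [-0.268, 0.158, 0.6], "twist": [0, 0, 0.0023], "fingers": 1},
    {"offset": [-0.268, 0.158, 0.93], "twist": [0, 0, 0.0023], "fingers": 1},
    {"offset": [-0.268, 0.158, 0.93], "twist": [0, 0, 0.0023], "fingers": 1},
    {"offset": [-0.268, 0.158, 0.93], "twist": [0, 0, 0.0023], "fingers": 1},
  ],
)

```text
clock: 3.15
position: [0.5678, 0.2089, 0.2422]
ee_rot: [2.383, 2.046, 0.003]
force: [0.5, 0.1, 1.0]
width: 0.999
gripper_force: 0.0
```

```bash
python3 - <<'E'
from h import *
st(); c=calibration("wrist"); im=get_image("wrist"); save("w2.png",im)
p,r=cur()
for n,P in(("gp",p+[0,0,-.0]),):
    print(n,proj(c,P))
e=r.apply([0,1,0])
f=r.apply([1,0,0])
for s in(-1,1):
    for t in (-1,1): print(proj(c,[*(np.array([.5663,.2098])+s*.030*e[:2]-t*.012*f[:2]),.117]).round(1))
for d in landmark_of("hood_grip","wrist"):
        v,u=d["at"][0]*480,d["at"][1]*640
        print(round(d["conf"],2),round(u),round(v),onplane(c,u,v,.105).round(4))
E
```

```text
t 3.15 p [0.5678 0.2089 0.2422] yaw -8.7 tz [ 0.002  0.001 -1.   ] F [0.5 0.1 1. ] M [-0.15  0.03  0.  ] w 0.999 g 0.0 q [-0.76  0.42  0.46  1.66 -0.2   1.11 -0.4 ]
gp [311.54994824 306.7421953 ]
[268.9 219.8]
[269.8 249.8]
[347.1 219.7]
[346.3 249.7]
0.61 306 233 [0.5648 0.2087 0.105 ]
```

View pics/w2.png

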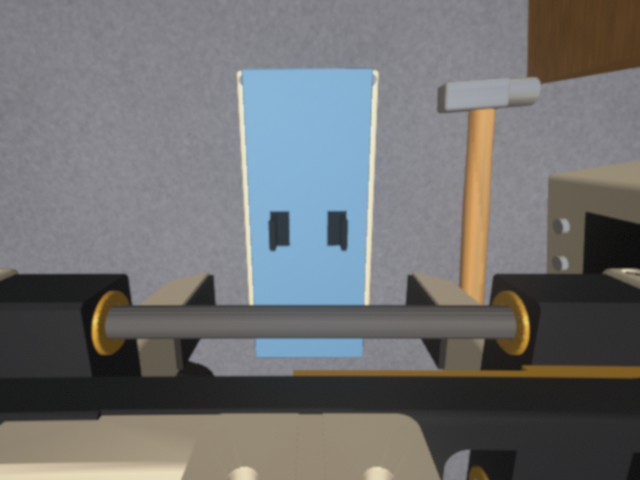

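The tab outer edges are at (269,220–250) and (347,220–250), where I predicted them, so I can descend. The plan is to close on the tabs, look at the width, then lift.

>>> jog_arm(
  plan=[
    {"offset": [0.0, -0.01, 0.3], "fingers": 1},
    {"offset": [0.0, -0.01, 0.6], "fingers": 1},
    {"offset": [0.0, -0.01, 0.8], "fingers": 1},
    {"offset": [0.0, -0.01, 0.868], "fingers": 1},
    {"offset": [0.0, -0.01, 0.868], "fingers": 1},
    {"offset": [0.0, -0.01, 0.868], "fingers": 1},
    {"offset": [0.0, -0.01, 0.868], "fingers": 1},
  ],
)

```text
$.plan[0]: bad value
```

>>> jog_arm(
  newtons=40,
  plan=[
    {"offset": [0, 0, 0], "fingers": -0.3},
    {"offset": [0, 0, 0], "fingers": -0.3},
    {"offset": [0, 0, 0], "fingers": -0.3},
    {"offset": [0, 0, 0], "fingers": -0.3},
    {"offset": [0, 0, 0], "fingers": -0.3},
    {"offset": [0, 0, 0], "fingers": -0.3},
    {"offset": [0, 0, 0], "fingers": -0.3},
    {"offset": [0, 0, 0], "fingers": -0.3},
  ],
)

```text
$.plan[0]: bad value
```

```bash
python3 -c "
from h import *
st()"
```

```text
t 3.25 p [0.5684 0.2085 0.2428] yaw -8.76 tz [ 0.003  0.002 -1.   ] F [-0.6  0.7 -0.1] M [-0.14  0.01 -0.01] w 0.998 g 0.0 q [-0.76  0.42  0.46  1.65 -0.2   1.11 -0.4 ]
```

>>> jog_arm(
  plan=[
    {"offset": [0.0, 0, 0.2], "twist": [0, 0, 0], "fingers": 1},
    {"offset": [0.0, 0, 0.4], "twist": [0, 0, 0], "fingers": 1},
    {"offset": [0.0, 0, 0.4], "twist": [0, 0, 0], "fingers": 1},
    {"offset": [0.0, 0, 0.4], "twist": [0, 0, 0], "fingers": 1},
    {"offset": [0.0, 0, 0.4], "twist": [0, 0, 0], "fingers": 1},
  ],
)

```text
clock: 3.88
position: [0.5684, 0.2078, 0.1822]
ee_rot: [2.385, 2.043, 0.004]
force: [0.8, -0.1, 0.1]
width: 1.003
gripper_force: 0.0
```

```bash
python3 -c "
from h import *
st(); get_image('wrist'); st(); get_image('wrist'); st(); go((.5663,.2098,.111,-8.5))"
```

```text
t 3.88 p [0.5684 0.2078 0.1822] yaw -8.83 tz [ 0.003  0.001 -1.   ] F [ 0.8 -0.1  0.1] M [-0.15  0.09 -0.01] w 1.003 g 0.0 q [-0.74  0.48  0.44  1.73 -0.24  0.99 -0.37]
t 3.92 p [0.5682 0.2077 0.1819] yaw -8.84 tz [ 0.002  0.001 -1.   ] F [ 0.2 -0.1  0.4] M [-0.17  0.13 -0.  ] w 1.001 g 0.0 q [-0.74  0.48  0.44  1.73 -0.24  0.99 -0.37]
t 3.98 p [0.568  0.2076 0.1816] yaw -8.84 tz [ 0.002  0.001 -1.   ] F [-0.2 -0.4  0.1] M [-0.1   0.08  0.01] w 0.997 g 0.0 q [-0.74  0.48  0.44  1.73 -0.24  0.99 -0.37]
(0.5663, 0.2098, 0.111, -8.5) offset [ 0.012 -0.014  0.471] twist [ 0.0002 -0.0002 -0.0009]
```

>>> jog_arm(
  plan=[
    {"offset": [0.012, -0.014, 0.2], "twist": [0, 0, -0.0009], "fingers": 1},
    {"offset": [0.012, -0.014, 0.4], "twist": [0, 0, -0.0009], "fingers": 1},
    {"offset": [0.012, -0.014, 0.471], "twist": [0, 0, -0.0009], "fingers": 1},
    {"offset": [0.012, -0.014, 0.471], "twist": [0, 0, -0.0009], "fingers": 1},
    {"offset": [0.012, -0.014, 0.471], "twist": [0, 0, -0.0009], "fingers": 1},
    {"offset": [0.012, -0.014, 0.471], "twist": [0, 0, -0.0009], "fingers": 1},
  ],
)

```text
clock: 4.72
position: [0.5661, 0.2096, 0.1106]
ee_rot: [2.38, 2.05, 0.002]
force: [-0.3, -0.0, 0.0]
width: 0.998
gripper_force: 0.0
```

>>> jog_arm(
  newtons=40,
  plan=[
    {"offset": [0, 0, 0], "twist": [0, 0, 0], "fingers": 0.2},
    {"offset": [0, 0, 0], "twist": [0, 0, 0], "fingers": 0},
    {"offset": [0, 0, 0], "twist": [0, 0, 0], "fingers": -0.2},
    {"offset": [0, 0, 0], "twist": [0, 0, 0], "fingers": -0.3},
    {"offset": [0, 0, 0], "twist": [0, 0, 0], "fingers": -0.3},
    {"offset": [0, 0, 0], "twist": [0, 0, 0], "fingers": -0.3},
    {"offset": [0, 0, 0], "twist": [0, 0, 0], "fingers": -0.3},
    {"offset": [0, 0, 0], "twist": [0, 0, 0], "fingers": -0.3},
  ],
)

```text
clock: 5.72
position: [0.566, 0.2094, 0.1105]
ee_rot: [2.38, 2.05, 0.001]
force: [-1.6, -0.9, 7.0]
width: 0.437
gripper_force: 40.1
```

```bash
python3 -c "
from h import *
st()"
```

```text
t 5.72 p [0.566  0.2094 0.1105] yaw -8.53 tz [ 0.001  0.    -1.   ] F [-1.6 -0.9  7. ] M [-0.26  0.4  -0.01] w 0.437 g 40.1 q [-0.72  0.56  0.4   1.8  -0.28  0.84 -0.33]
```

>>> jog_arm(
  plan=[
    {"offset": [0, 0, -0.05], "twist": [0, 0, 0], "fingers": -0.3},
    {"offset": [0, 0, -0.1], "twist": [0, 0, 0], "fingers": -0.3},
    {"offset": [0, 0, -0.2], "twist": [0, 0, 0], "fingers": -0.3},
    {"offset": [0, 0, -0.35], "twist": [0, 0, 0], "fingers": -0.3},
    {"offset": [0, 0, -0.5], "twist": [0, 0, 0], "fingers": -0.3},
    {"offset": [0, 0, -0.5], "twist": [0, 0, 0], "fingers": -0.3},
    {"offset": [0, 0, -0.5], "twist": [0, 0, 0], "fingers": -0.3},
  ],
)

```text
clock: 6.6
position: [0.5651, 0.2094, 0.1843]
ee_rot: [-2.38, -2.05, 0.001]
force: [0.0, 0.2, -3.0]
width: 0.433
gripper_force: 39.9
```

```bash
python3 -c "
from h import *
st(); save('s2.png',get_image('scene')[100:330,230:560])
chain((.485,.243,.193,-8.5),(.379,.278,.193,-8.5),(.379,.278,.08,-8.5))"
```

```text
t 6.6 p [0.5651 0.2094 0.1843] yaw -8.51 tz [-0.001 -0.    -1.   ] F [ 0.   0.2 -3. ] M [-0.04  0.13 -0.04] w 0.433 g 39.9 q [-0.75  0.47  0.44  1.73 -0.23  0.99 -0.37]
(0.485, 0.243, 0.193, -8.5) offset [ 0.143 -0.56  -0.06 ] twist [-0.0002  0.0001 -0.    ] 
(0.379, 0.278, 0.193, -8.5) offset [ 0.126 -0.733  0.   ] twist [0. 0. 0.] 
(0.379, 0.278, 0.08, -8.5) offset [0.    0.    0.753] twist [0. 0. 0.]
```

View pics/s2.png

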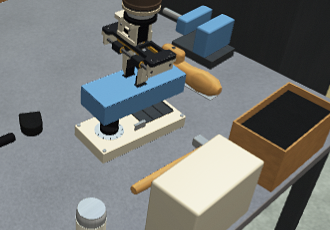

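The hood hangs clear of the unit at crop (135,85), with the knob below it at (110,128). I'm carrying it to the free bench in front.

>>> jog_arm(
  plan=[
    {"offset": [0.05, -0.2, -0.06], "twist": [0, 0, 0], "fingers": -0.3},
    {"offset": [0.1, -0.4, -0.06], "twist": [0, 0, 0], "fingers": -0.3},
    {"offset": [0.143, -0.56, -0.06], "twist": [0, 0, 0], "fingers": -0.3},
    {"offset": [0.19, -0.76, -0.06], "twist": [0, 0, 0], "fingers": -0.3},
    {"offset": [0.24, -0.96, -0.06], "twist": [0, 0, 0], "fingers": -0.3},
    {"offset": [0.24, -0.96, -0.06], "twist": [0, 0, 0], "fingers": -0.3},
  ],
)

```text
clock: 7.4
position: [0.4258, 0.2673, 0.1928]
ee_rot: [-2.376, -2.053, 0.004]
force: [0.5, -0.2, -3.4]
width: 0.436
gripper_force: 39.9
```

```bash
python3 -c "
from h import *
st(); 
chain((.379,.278,.15,-8.5),(.379,.278,.077,-8.5))"
```

```text
t 7.4 p [0.4258 0.2673 0.1928] yaw -8.32 tz [-0.003 -0.001 -1.   ] F [ 0.5 -0.2 -3.4] M [-0.12  0.01  0.02] w 0.436 g 39.9 q [-1.01  0.3   0.43  1.96 -0.16  0.92 -0.64]
(0.379, 0.278, 0.15, -8.5) offset [ 0.026 -0.318  0.286] twist [-0.0004  0.0002  0.0005] 
(0.379, 0.278, 0.077, -8.5) offset [0.    0.    0.487] twist [0. 0. 0.]
```

>>> jog_arm(
  plan=[
    {"offset": [0.02, -0.2, 0.1], "twist": [0, 0, 0.0005], "fingers": -0.3},
    {"offset": [0.026, -0.318, 0.286], "twist": [0, 0, 0.0005], "fingers": -0.3},
    {"offset": [0.026, -0.318, 0.45], "twist": [0, 0, 0.0005], "fingers": -0.3},
    {"offset": [0.026, -0.318, 0.6], "twist": [0, 0, 0.0005], "fingers": -0.3},
    {"offset": [0.026, -0.318, 0.7], "twist": [0, 0, 0.0005], "fingers": -0.3},
    {"offset": [0.026, -0.318, 0.7], "twist": [0, 0, 0.0005], "fingers": -0.3},
  ],
)

```text
clock: 8.15
position: [0.3818, 0.2765, 0.0878]
ee_rot: [2.384, 2.045, -0.003]
force: [-0.0, 0.6, -1.7]
width: 0.428
gripper_force: 39.9
```

```bash
python3 -c "
from h import *
st(); 
chain((.379,.278,.0755,-8.5))"
```

```text
t 8.15 p [0.3818 0.2765 0.0878] yaw -8.74 tz [-0.001 -0.002 -1.   ] F [-0.   0.6 -1.7] M [-0.08  0.06 -0.08] w 0.428 g 39.9 q [-1.02  0.41  0.36  2.13 -0.24  0.64 -0.64]
(0.379, 0.278, 0.0755, -8.5) offset [ 0.007 -0.02   0.082] twist [-0.0002  0.0003 -0.0007]
```

>>> jog_arm(
  plan=[
    {"offset": [0, 0, 0.04], "twist": [0, 0, 0], "fingers": -0.3},
    {"offset": [0, 0, 0.07], "twist": [0, 0, 0], "fingers": -0.3},
    {"offset": [0, 0, 0.085], "twist": [0, 0, 0], "fingers": -0.3},
    {"offset": [0, 0, 0.085], "twist": [0, 0, 0], "fingers": -0.3},
    {"offset": [0, 0, 0.085], "twist": [0, 0, 0], "fingers": -0.3},
  ],
)

```text
clock: 8.78
position: [0.382, 0.2774, 0.0762]
ee_rot: [-2.383, -2.047, -0.0]
force: [0.4, 0.3, -3.3]
width: 0.434
gripper_force: 39.9
```

```bash
python3 -c "
from h import *
st()"
```

```text
t 8.78 p [0.382  0.2774 0.0762] yaw -8.7 tz [ 0.  0. -1.] F [ 0.4  0.3 -3.3] M [-0.14  0.04 -0.01] w 0.434 g 39.9 q [-1.01  0.43  0.35  2.14 -0.25  0.61 -0.63]
```

>>> jog_arm(
  plan=[
    {"offset": [0, 0, 0.01], "twist": [0, 0, 0], "fingers": -0.3},
    {"offset": [0, 0, 0.012], "twist": [0, 0, 0], "fingers": -0.3},
    {"offset": [0, 0, 0.012], "twist": [0, 0, 0], "fingers": -0.3},
    {"offset": [0, 0, 0.012], "twist": [0, 0, 0], "fingers": 0},
    {"offset": [0, 0, 0.012], "twist": [0, 0, 0], "fingers": 0.4},
    {"offset": [0, 0, 0.012], "twist": [0, 0, 0], "fingers": 1},
    {"offset": [0, 0, 0.012], "twist": [0, 0, 0], "fingers": 1},
    {"offset": [0, 0, 0.012], "twist": [0, 0, 0], "fingers": 1},
    {"offset": [0, 0, 0.012], "twist": [0, 0, 0], "fingers": 1},
    {"offset": [0, 0, -0.3], "twist": [0, 0, 0], "fingers": 1},
    {"offset": [0, 0, -0.7], "twist": [0, 0, 0], "fingers": 1},
    {"offset": [0, 0, -1], "twist": [0, 0, 0], "fingers": 1},
    {"offset": [0, 0, -1], "twist": [0, 0, 0], "fingers": 1},
  ],
)

```text
clock: 10.4
position: [0.3835, 0.2786, 0.2292]
ee_rot: [-2.383, -2.046, -0.01]
force: [0.1, 0.2, -0.3]
width: 1.001
gripper_force: 0.0
```

```bash
python3 - <<'E'
from h import *
st(); im=get_image("top"); save("top1.png",im)
c=calibration("top")
for d in landmark_of("cart1","top"):
    v,u=d["at"][0]*480,d["at"][1]*640
    print(round(d["conf"],2),round(u),round(v),onplane(c,u,v,0).round(3),im[int(v),int(u)])
chain((.50,.22,.30,-8.5),(.50,.10,.36,-8.5),(.50,-.04,.36,-8.5),(.50,-.18,.36,-8.5))
save("crop1.png",cv2.resize(im[150:320,150:550],None,fx=2,fy=2,interpolation=cv2.INTER_CUBIC))
E
```

```text
t 10.4 p [0.3835 0.2786 0.2292] yaw -8.7 tz [ 0.004  0.005 -1.   ] F [ 0.1  0.2 -0.3] M [-0.08  0.06 -0.07] w 1.001 g 0.0 q [-1.12  0.2   0.45  1.98 -0.11  0.98 -0.77]
0.82 476 280 [ 0.488 -0.389  0.   ] [108  65  34]
0.69 466 240 [ 0.585 -0.368  0.   ] [157 166 173]
0.67 508 208 [ 0.666 -0.479  0.   ] [125 106 104]
0.52 409 292 [ 0.46  -0.223  0.   ] [156 164 171]
0.52 498 252 [ 0.555 -0.447  0.   ] [  0 141 135]
0.49 420 242 [ 0.58  -0.252  0.   ] [114 106  92]
(0.5, 0.22, 0.3, -8.5) offset [-0.259  0.837 -0.494] twist [ 0.     -0.0001 -0.0005] 
(0.5, 0.1, 0.36, -8.5) offset [-0.791  0.118 -0.4  ] twist [0. 0. 0.] 
(0.5, -0.04, 0.36, -8.5) offset [-0.923  0.138  0.   ] twist [0. 0. 0.] 
(0.5, -0.18, 0.36, -8.5) offset [-0.923  0.138  0.   ] twist [0. 0. 0.]
```

View pics/crop1.png

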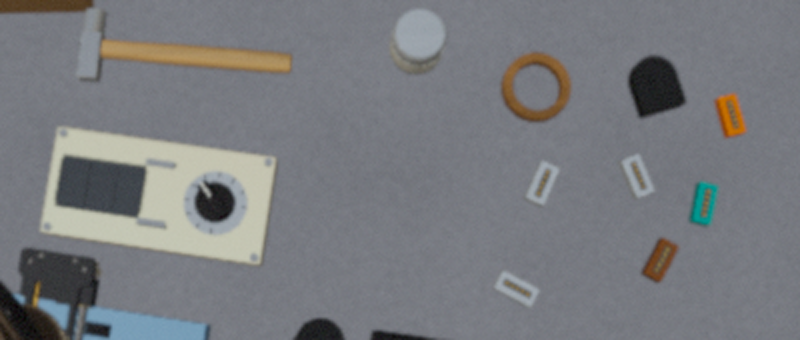

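The crop confirms three silver cartridges with brass heads at crop (543,183), (638,176) and (517,289). Brown (660,260), teal (704,204) and orange (731,116) are look-alikes. The knob's pointer at (205,187) sits about 150° clockwise from its stop. I'm moving the wrist camera over the cartridges.

>>> jog_arm(
  plan=[
    {"offset": [-0.09, 0.3, -0.3], "twist": [0, 0, 0], "fingers": 1},
    {"offset": [-0.17, 0.55, -0.494], "twist": [0, 0, 0], "fingers": 1},
    {"offset": [-0.259, 0.837, -0.6], "twist": [0, 0, 0], "fingers": 1},
    {"offset": [-0.6, 0.9, -0.75], "twist": [0, 0, 0], "fingers": 1},
    {"offset": [-1, 0.95, -0.9], "twist": [0, 0, 0], "fingers": 1},
  ],
)

```text
clock: 11.12
position: [0.5, 0.1082, 0.3587]
ee_rot: [-2.383, -2.047, 0.006]
force: [0.7, 1.1, -0.1]
width: 1.0
gripper_force: 0.0
```

>>> jog_arm(
  plan=[
    {"offset": [-0.33, 0.05, 0], "twist": [0, 0, 0], "fingers": 1},
    {"offset": [-0.66, 0.1, 0], "twist": [0, 0, 0], "fingers": 1},
    {"offset": [-1, 0.14, 0], "twist": [0, 0, 0], "fingers": 1},
  ],
)

```text
clock: 11.5
position: [0.4976, -0.0434, 0.3586]
ee_rot: [-2.382, -2.046, 0.004]
force: [1.4, 0.2, 0.3]
width: 0.999
gripper_force: 0.0
```

>>> jog_arm(
  plan=[
    {"offset": [-0.33, 0.05, 0], "twist": [0, 0, 0], "fingers": 1},
    {"offset": [-0.66, 0.1, 0], "twist": [0, 0, 0], "fingers": 1},
    {"offset": [-1, 0.0, 0], "twist": [0, 0, 0], "fingers": 1},
    {"offset": [-1, 0.0, 0], "twist": [0, 0, 0], "fingers": 1},
    {"offset": [-1, 0.0, 0], "twist": [0, 0, 0], "fingers": 1},
  ],
)

```text
clock: 12.12
position: [0.4754, -0.1897, 0.359]
ee_rot: [-2.382, -2.045, 0.002]
force: [-0.2, -0.0, -0.1]
width: 0.998
gripper_force: 0.0
```

```bash
cat >> fit.py <<'E'
def carts(cam,im,c,z=.02,roi=None):
    h=cv2.cvtColor(im,cv2.COLOR_RGB2HSV); out=[]
    for d in regions_of("cart1",cam):
        m=d["region"].astype(np.uint8); 
        if m.sum()<30: continue
        col=np.median(h[m>0],axis=0)
        q=np.array([onplane(c,u,v,z)[:2] for v,u in np.argwhere(m)])
        (cx,cy),(w,hh),a=cv2.minAreaRect((q*1000).astype(np.float32))
        if w<hh: a+=90
        out.append((cx/1000,cy/1000,a))
        px=np.argwhere(m).mean(0)[::-1].round()
        print(cam,round(d["conf"],2),px,"hsv",col,"xy",round(cx/1000,4),round(cy/1000,4),"size",round(w),round(hh),"long axis deg",round((a+90)%180-90,1))
E
python3 - <<'E'
from fit import *
st(); c=calibration("wrist"); im=get_image("wrist"); save("w3.png",im); carts("wrist",im,c)
it=get_image("top");save("top2.png",it); carts("top",it,calibration("top"))
E
```

```text
t 12.12 p [ 0.4754 -0.1897  0.359 ] yaw -8.71 tz [-0.002  0.001 -1.   ] F [-0.2 -0.  -0.1] M [-0.06  0.05  0.03] w 0.998 g 0.0 q [-0.37  0.19  0.79  1.7  -0.14  1.31  0.29]
wrist 0.9 [300. 218.] hsv [104.   17.  201.5] xy 0.4553 -0.2167 size 52 24 long axis deg 61.2
wrist 0.8 [388. 355.] hsv [ 87. 195. 151.] xy 0.5547 -0.4467 size 34 54 long axis deg -13.4
wrist 0.67 [391. 228.] hsv [104.  17. 193.] xy 0.579 -0.25 size 28 54 long axis deg -26.3
top 0.77 [514. 207.] hsv [ 16. 217. 172.] xy 0.6647 -0.4875 size 54 30 long axis deg 12.9
top 0.65 [230. 248.] hsv [ 33.  23. 195.] xy 0.5663 0.2106 size 273 133 long axis deg 81.6
```

View pics/w3.png

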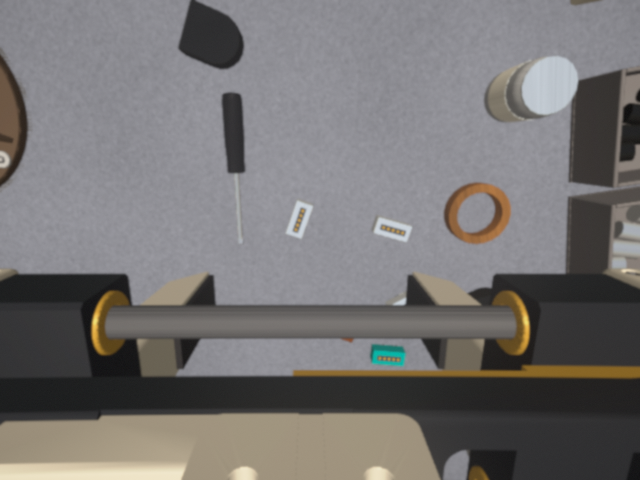

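The wrist view shows silver A at (300,218), silver B at (391,228) and silver C half-hidden at (400,300); teal is at (388,355). I'm starting with A, and refitting the unit from the new top picture.

```bash
python3 - <<'E'
from fit import *
im=cv2.imread("pics/top2.png"); h=cv2.cvtColor(im,cv2.COLOR_BGR2HSV); ct=calibration("top")
m=((h[...,0]<45)&(h[...,2]>150)&(h[...,1]<90)).astype(np.uint8); r=np.zeros_like(m); r[205:290,160:300]=m[205:290,160:300]
k,_=cv2.findContours(r,cv2.RETR_EXTERNAL,cv2.CHAIN_APPROX_NONE); k=max(k,key=cv2.contourArea); m[:]=0; cv2.drawContours(m,[k],-1,255,-1)
M=cv2.resize(m,None,fx=4,fy=4)>127; B=[(.130,.268,0,.035)]
f=lambda p:((sil(ct,p,B)>0)^M).sum()/M.sum()
r=minimize(f,[.566,.21,-.148],method="Nelder-Mead",options=dict(initial_simplex=[[.566,.21,-.148],[.576,.21,-.148],[.566,.22,-.148],[.566,.21,-.11]],xatol=1e-4,fatol=1e-5))
print(r.x,np.degrees(r.x[2]),r.fun)
chain((.4555,-.2167,.20,61.2),(.4555,-.2167,.06,61.2))
E
```

```text
[ 0.566  0.21  -0.148] -8.479775367936183 0.030249514603213946
(0.4555, -0.2167, 0.2, 61.2) offset [-0.203 -0.107  1.065] twist [-1.000e-04 -1.000e-04 -1.938e-01] TOO FAR
(0.4555, -0.2167, 0.06, 61.2) offset [0.    0.    0.933] twist [0. 0. 0.]
```

>>> jog_arm(
  plan=[
    {"offset": [-0.05, -0.03, 0.2], "twist": [0, 0, -0.028], "fingers": 1},
    {"offset": [-0.1, -0.05, 0.4], "twist": [0, 0, -0.056], "fingers": 0.7},
    {"offset": [-0.15, -0.08, 0.6], "twist": [0, 0, -0.084], "fingers": 0.7},
    {"offset": [-0.203, -0.107, 0.8], "twist": [0, 0, -0.112], "fingers": 0.7},
    {"offset": [-0.203, -0.107, 0.95], "twist": [0, 0, -0.14], "fingers": 0.7},
    {"offset": [-0.203, -0.107, 0.95], "twist": [0, 0, -0.168], "fingers": 0.7},
    {"offset": [-0.203, -0.107, 0.95], "twist": [0, 0, -0.1938], "fingers": 0.7},
    {"offset": [-0.203, -0.107, 0.95], "twist": [0, 0, -0.1938], "fingers": 0.7},
    {"offset": [-0.203, -0.107, 0.95], "twist": [0, 0, -0.1938], "fingers": 0.7},
  ],
)

```text
clock: 13.45
position: [0.4553, -0.2177, 0.2178]
ee_rot: [0.789, 3.041, 0.0]
force: [0.6, 0.5, 0.2]
width: 0.85
gripper_force: 0.0
```

```bash
python3 - <<'E'
from fit import *
st(); c=calibration("wrist"); im=get_image("wrist"); save("w4.png",im); carts("wrist",im,c)
E
```

```text
t 13.45 p [ 0.4553 -0.2177  0.2178] yaw 60.9 tz [ 0.  0. -1.] F [0.6 0.5 0.2] M [-0.01  0.01  0.01] w 0.85 g 0.0 q [-0.08  0.28  0.53  1.93 -0.17  0.98  1.59]
wrist 0.74 [310. 216.] hsv [102.  15. 208.] xy 0.4534 -0.2173 size 50 26 long axis deg 60.8
wrist 0.7 [245. 369.] hsv [ 22.  17. 143.] xy 0.5639 -0.3617 size 34 21 long axis deg 60.6
wrist 0.66 [341. 346.] hsv [103.  16. 205.] xy 0.5938 -0.2582 size 26 20 long axis deg 60.9
```

>>> jog_arm(
  plan=[
    {"offset": [0.008, 0, 0.35], "twist": [0, 0, 0], "fingers": 0.7},
    {"offset": [0.008, 0, 0.7], "twist": [0, 0, 0], "fingers": 0.7},
    {"offset": [0.008, 0, 0.95], "twist": [0, 0, 0], "fingers": 0.7},
    {"offset": [0.008, 0, 0.95], "twist": [0, 0, 0], "fingers": 0.7},
    {"offset": [0.008, 0, 0.95], "twist": [0, 0, 0], "fingers": 0.7},
  ],
)

```text
clock: 14.18
position: [0.4547, -0.2179, 0.0765]
ee_rot: [0.786, 3.04, -0.0]
force: [0.5, -0.1, 0.7]
width: 0.85
gripper_force: 0.0
```

```bash
python3 - <<'E'
from fit import *
st(); c=calibration("wrist"); im=get_image("wrist"); carts("wrist",im,c); go((.4542,-.217,.0215,60.9))
E
```

```text
t 14.18 p [ 0.4547 -0.2179  0.0765] yaw 61.03 tz [ 0.001 -0.001 -1.   ] F [ 0.5 -0.1  0.7] M [-0.    0.01 -0.05] w 0.85 g 0.0 q [ 0.02  0.48  0.44  2.07 -0.33  0.65  1.74]
wrist 0.94 [311. 261.] hsv [103.  16. 209.] xy 0.4522 -0.2171 size 51 29 long axis deg 60.9
(0.4542, -0.217, 0.0215, 60.9) offset [0.01  0.001 0.37 ] twist [0.0001 0.0004 0.0004]
```

>>> jog_arm(
  newtons=30,
  plan=[
    {"offset": [0.01, 0, 0.2], "twist": [0, 0, 0], "fingers": 0.7},
    {"offset": [0.01, 0, 0.33], "twist": [0, 0, 0], "fingers": 0.7},
    {"offset": [0.01, 0, 0.37], "twist": [0, 0, 0], "fingers": 0.7},
    {"offset": [0.01, 0, 0.37], "twist": [0, 0, 0], "fingers": 0.7},
    {"offset": [0.01, 0, 0.37], "twist": [0, 0, 0], "fingers": 0.3},
    {"offset": [0.01, 0, 0.37], "twist": [0, 0, 0], "fingers": -0.2},
    {"offset": [0.01, 0, 0.37], "twist": [0, 0, 0], "fingers": -0.2},
    {"offset": [0.01, 0, 0.37], "twist": [0, 0, 0], "fingers": -0.2},
    {"offset": [0.01, 0, 0.37], "twist": [0, 0, 0], "fingers": -0.2},
    {"offset": [0.01, 0, 0.37], "twist": [0, 0, 0], "fingers": -0.2},
  ],
)

```text
clock: 15.52
position: [0.4529, -0.2167, 0.02]
ee_rot: [0.785, 3.042, 0.0]
force: [-0.6, 1.3, 4.0]
width: 0.546
gripper_force: 3.0
```

```bash
python3 - <<'E'
from fit import *
st(); 
u=np.array([.566,.21]); e=np.array([np.cos(-.148),np.sin(-.148)]); n=np.array([-e[1],e[0]])
for y in(.035,.069,.103,-.07): print(y,(u+y*n).round(4))
E
```

```text
t 15.53 p [ 0.4529 -0.2167  0.02  ] yaw 61.07 tz [ 0. -0. -1.] F [-0.6  1.3  4. ] M [0.09 0.02 0.02] w 0.546 g 3.0 q [ 0.07  0.57  0.36  2.11 -0.4   0.52  1.8 ]
0.035 [0.5712 0.2446]
0.069 [0.5762 0.2782]
0.103 [0.5812 0.3119]
-0.07 [0.5557 0.1408]
```

>>> jog_arm(
  newtons=30,
  plan=[
    {"offset": [0, 0, 0], "twist": [0, 0, 0], "fingers": 0.5},
    {"offset": [0, 0, 0], "twist": [0, 0, 0], "fingers": 0.5},
    {"offset": [0, 0, -0.018], "twist": [0, 0, 0], "fingers": 0.5},
    {"offset": [0, 0, -0.018], "twist": [0, 0, 0], "fingers": -0.3},
    {"offset": [0, 0, -0.018], "twist": [0, 0, 0], "fingers": -0.3},
    {"offset": [0, 0, -0.018], "twist": [0, 0, 0], "fingers": -0.3},
    {"offset": [0, 0, -0.018], "twist": [0, 0, 0], "fingers": -0.3},
    {"offset": [0, 0, -0.018], "twist": [0, 0, 0], "fingers": -0.3},
    {"offset": [0, 0, -0.018], "twist": [0, 0, 0], "fingers": -0.3},
    {"offset": [0, 0, -0.018], "twist": [0, 0, 0], "fingers": -0.3},
    {"offset": [0, 0, -0.018], "twist": [0, 0, 0], "fingers": -0.3},
  ],
)

```text
clock: 16.9
position: [0.4527, -0.2167, 0.0225]
ee_rot: [0.785, 3.042, 0.0]
force: [0.1, 0.2, 1.4]
width: 0.542
gripper_force: 30.0
```

```bash
python3 - <<'E'
from fit import *
st(); chain((.45,-.19,.15,40),(.48,-.06,.18,10),(.53,.08,.18,-8.5),(.5762,.20,.18,-8.5),(.5762,.2782,.12,-8.5))
E
```

```text
t 16.9 p [ 0.4527 -0.2167  0.0225] yaw 61.07 tz [ 0.  0. -1.] F [0.1 0.2 1.4] M [0.08 0.02 0.03] w 0.542 g 30.0 q [ 0.07  0.57  0.37  2.11 -0.39  0.53  1.79]
(0.45, -0.19, 0.15, 40) offset [ 0.102  0.147 -0.85 ] twist [ 0.     -0.      0.0585] 
(0.48, -0.06, 0.18, 10) offset [ 0.535  0.71  -0.2  ] twist [0.     0.     0.0833] 
(0.53, 0.08, 0.18, -8.5) offset [0.861 0.49  0.   ] twist [0.     0.     0.0514] 
(0.5762, 0.2, 0.18, -8.5) offset [0.837 0.186 0.   ] twist [0. 0. 0.] 
(0.5762, 0.2782, 0.12, -8.5) offset [ 0.516 -0.077  0.4  ] twist [0. 0. 0.]
```

>>> jog_arm(
  plan=[
    {"offset": [0, 0, -0.2], "twist": [0, 0, 0], "fingers": -0.3},
    {"offset": [0, 0, -0.5], "twist": [0, 0, 0], "fingers": -0.3},
    {"offset": [0.05, 0.07, -0.85], "twist": [0, 0, 0.028], "fingers": -0.3},
    {"offset": [0.1, 0.147, -0.85], "twist": [0, 0, 0.0585], "fingers": -0.3},
    {"offset": [0.1, 0.147, -0.85], "twist": [0, 0, 0.0585], "fingers": -0.3},
  ],
)

```text
clock: 17.52
position: [0.4503, -0.189, 0.1501]
ee_rot: [1.323, 2.849, 0.001]
force: [-0.1, -0.7, -1.3]
width: 0.54
gripper_force: 30.0
```

>>> jog_arm(
  plan=[
    {"offset": [0.18, 0.24, -0.07], "twist": [0, 0, 0.028], "fingers": -0.3},
    {"offset": [0.36, 0.48, -0.14], "twist": [0, 0, 0.056], "fingers": -0.3},
    {"offset": [0.535, 0.71, -0.2], "twist": [0, 0, 0.0833], "fingers": -0.3},
    {"offset": [0.535, 0.71, -0.2], "twist": [0, 0, 0.0833], "fingers": -0.3},
  ],
)

```text
clock: 18.02
position: [0.4811, -0.0569, 0.1795]
ee_rot: [-2.008, -2.415, 0.001]
force: [0.3, -1.4, -1.9]
width: 0.542
gripper_force: 30.0
```

>>> jog_arm(
  plan=[
    {"offset": [0.3, 0.16, 0], "twist": [0, 0, 0.0257], "fingers": -0.3},
    {"offset": [0.6, 0.33, 0], "twist": [0, 0, 0.0514], "fingers": -0.3},
    {"offset": [0.861, 0.49, 0], "twist": [0, 0, 0.0514], "fingers": -0.3},
    {"offset": [0.861, 0.49, 0], "twist": [0, 0, 0.0514], "fingers": -0.3},
  ],
)

```text
clock: 18.52
position: [0.5309, 0.0822, 0.1787]
ee_rot: [2.369, 2.063, -0.002]
force: [-0.2, -0.8, -1.2]
width: 0.541
gripper_force: 30.0
```

>>> jog_arm(
  plan=[
    {"offset": [0.28, 0.06, 0], "twist": [0, 0, 0], "fingers": -0.3},
    {"offset": [0.56, 0.12, 0], "twist": [0, 0, 0], "fingers": -0.3},
    {"offset": [0.837, 0.186, 0], "twist": [0, 0, 0], "fingers": -0.3},
    {"offset": [0.837, 0.186, 0], "twist": [0, 0, 0], "fingers": -0.3},
  ],
)

```text
clock: 19.02
position: [0.5768, 0.2013, 0.1787]
ee_rot: [-2.372, -2.06, 0.002]
force: [-0.5, -0.9, -0.2]
width: 0.541
gripper_force: 30.0
```

```bash
python3 - <<'E'
from fit import *
st(); chain((.5812,.3119,.12,-8.5),(.5812,.3119,.06,-8.5))
c=calibration("wrist"); im=get_image("wrist"); save("w5.png",im)
u=np.array([.566,.21]); e=np.array([np.cos(-.148),np.sin(-.148)]); n=np.array([-e[1],e[0]])
for x,y in((-65,134),(65,134),(-30,120),(30,120),(-30,86),(30,86)): print((x,y),proj(c,[*(u+x/1e3*e+y/1e3*n),.035]).round(1))
E
```

```text
t 19.02 p [0.5768 0.2013 0.1787] yaw -8.06 tz [-0.001 -0.001 -1.   ] F [-0.5 -0.9 -0.2] M [-0.17  0.04 -0.04] w 0.541 g 30.0 q [-0.94  0.56  0.78  1.73 -0.45  1.04 -0.14]
(0.5812, 0.3119, 0.12, -8.5) offset [ 0.734 -0.074  0.391] twist [-0.0001  0.0001  0.0012] 
(0.5812, 0.3119, 0.06, -8.5) offset [0.  0.  0.4] twist [0. 0. 0.] 
(-65, 134) [204.6  38.3]
(65, 134) [385.3  39.7]
(-30, 120) [254.1  60.4]
(30, 120) [336.2  61. ]
(-30, 86) [255.8 110. ]
(30, 86) [335.  110.6]
```

View pics/w5.png

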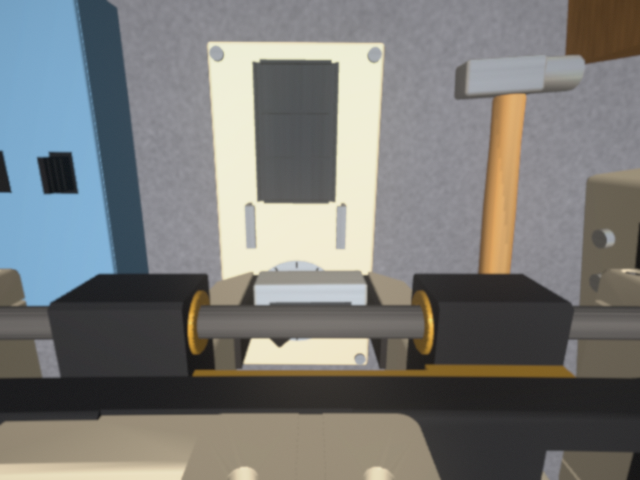

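```bash
python3 - <<'E'
from fit import *
im=cv2.imread("pics/w5.png",0); c=calibration("wrist")
print(im[50:215,285:305].mean(1).round().astype(int).tolist())
print(im[80:100,245:350].mean(0).round().astype(int).tolist())
u=np.array([.566,.21]); e=np.array([np.cos(-.148),np.sin(-.148)]); n=np.array([-e[1],e[0]])
for y in(118.5,87.5,84.5,53.5,50.5,19.5): print(y,proj(c,[*(u+y/1e3*n),.035]).round(1),proj(c,[*(u+y/1e3*n),.039]).round(1))
E
```

```text
[234, 235, 234, 235, 235, 234, 234, 231, 218, 177, 123, 89, 79, 74, 75, 81, 84, 84, 84, 84, 84, 84, 84, 84, 84, 84, 84, 84, 84, 84, 84, 84, 84, 84, 84, 84, 84, 84, 84, 84, 84, 84, 84, 84, 84, 84, 84, 84, 84, 84, 84, 84, 84, 84, 84, 84, 84, 83, 84, 83, 83, 83, 81, 79, 80, 82, 84, 83, 83, 84, 83, 83, 83, 84, 83, 83, 84, 84, 84, 84, 84, 84, 84, 84, 84, 84, 84, 84, 84, 84, 84, 84, 84, 84, 84, 84, 84, 85, 85, 85, 85, 85, 84, 85, 85, 85, 84, 84, 84, 85, 86, 86, 86, 86, 86, 86, 87, 87, 87, 87, 87, 87, 88, 88, 88, 88, 88, 88, 88, 88, 89, 88, 89, 89, 89, 90, 90, 90, 90, 90, 91, 91, 91, 91, 92, 92, 92, 92, 91, 89, 89, 94, 121, 173, 218, 232, 235, 235, 235, 235, 235, 235, 235, 235, 235]
[236, 236, 236, 236, 236, 235, 231, 213, 168, 117, 90, 84, 84, 87, 88, 88, 88, 88, 89, 89, 90, 89, 89, 88, 88, 88, 87, 87, 86, 86, 86, 86, 86, 86, 86, 86, 86, 85, 85, 85, 85, 85, 85, 85, 84, 84, 84, 84, 84, 83, 84, 84, 84, 84, 83, 83, 83, 83, 84, 85, 85, 85, 84, 84, 85, 84, 84, 83, 83, 84, 84, 84, 84, 84, 84, 84, 84, 84, 84, 85, 86, 87, 86, 86, 86, 87, 87, 88, 87, 86, 85, 94, 124, 179, 223, 234, 235, 235, 235, 235, 235, 235, 235, 235, 235]
118.5 [294.6  58.9] [294.4  57.6]
87.5 [295.  104.4] [294.8 103.8]
84.5 [295.  108.6] [294.8 108.1]
53.5 [295.4 151. ] [295.2 151. ]
50.5 [295.4 154.9] [295.2 155. ]
19.5 [295.7 194.5] [295.5 195.2]
```

Deck and bay edges in the picture (bay rows 60–203, centre column 296) match the fit within a millimetre. I'm placing A in the +y pocket.

>>> jog_arm(
  plan=[
    {"offset": [0.24, -0.03, 0.0], "twist": [0, 0, 0.0012], "fingers": -0.3},
    {"offset": [0.5, -0.05, 0.15], "twist": [0, 0, 0.0012], "fingers": -0.3},
    {"offset": [0.734, -0.074, 0.391], "twist": [0, 0, 0.0012], "fingers": -0.3},
    {"offset": [0.734, -0.074, 0.55], "twist": [0, 0, 0.0012], "fingers": -0.3},
    {"offset": [0.734, -0.074, 0.65], "twist": [0, 0, 0.0012], "fingers": -0.3},
    {"offset": [0.734, -0.074, 0.65], "twist": [0, 0, 0.0012], "fingers": -0.3},
    {"offset": [0.734, -0.074, 0.65], "twist": [0, 0, 0.0012], "fingers": -0.3},
  ],
)

```text
clock: 19.95
position: [0.5825, 0.3092, 0.0837]
ee_rot: [2.388, 2.04, 0.002]
force: [-0.0, -0.1, 0.4]
width: 0.538
gripper_force: 30.0
```

```bash
python3 - <<'E'
from fit import *
st(); go((.5812,.3119,.0585,-8.5))
E
```

```text
t 19.95 p [0.5825 0.3092 0.0837] yaw -8.99 tz [ 0.001  0.    -1.   ] F [-0.  -0.1  0.4] M [-0.11  0.   -0.  ] w 0.538 g 30.0 q [-1.    0.74  0.7   1.69 -0.57  0.93 -0.24]
(0.5812, 0.3119, 0.0585, -8.5) offset [ 0.017 -0.011  0.168] twist [ 0.0002 -0.0001 -0.0014]
```

>>> jog_arm(
  plan=[
    {"offset": [0.017, -0.011, 0.08], "twist": [0, 0, -0.0014], "fingers": -0.3},
    {"offset": [0.017, -0.011, 0.14], "twist": [0, 0, -0.0014], "fingers": -0.3},
    {"offset": [0.017, -0.011, 0.168], "twist": [0, 0, -0.0014], "fingers": -0.3},
    {"offset": [0.017, -0.011, 0.168], "twist": [0, 0, -0.0014], "fingers": -0.3},
    {"offset": [0.017, -0.011, 0.168], "twist": [0, 0, -0.0014], "fingers": -0.3},
  ],
)

```text
clock: 20.58
position: [0.5799, 0.3132, 0.0575]
ee_rot: [-2.378, -2.052, 0.001]
force: [-2.8, -0.0, 5.4]
width: 0.543
gripper_force: 30.0
```

```bash
python3 - <<'E'
from fit import *
st(); go((.5812,.3119,.0585,-8.5))
E
```

```text
t 20.57 p [0.5799 0.3132 0.0575] yaw -8.4 tz [-0.001  0.    -1.   ] F [-2.8 -0.   5.4] M [-0.19  0.85 -0.03] w 0.543 g 30.0 q [-0.99  0.77  0.67  1.7  -0.59  0.89 -0.22]
(0.5812, 0.3119, 0.0585, -8.5) offset [-0.007  0.01  -0.006] twist [-0.0001 -0.      0.0003]
```

>>> jog_arm(
  plan=[
    {"offset": [-0.005, 0.01, -0.008], "twist": [0, 0, 0], "fingers": -0.3},
    {"offset": [-0.005, 0.01, -0.008], "twist": [0, 0, 0], "fingers": 0.3},
    {"offset": [-0.005, 0.01, -0.008], "twist": [0, 0, 0], "fingers": 0.6},
    {"offset": [-0.005, 0.01, -0.008], "twist": [0, 0, 0], "fingers": 0.6},
    {"offset": [-0.005, 0.01, -0.2], "twist": [0, 0, 0], "fingers": 0.6},
    {"offset": [-0.1, 0.01, -0.5], "twist": [0, 0, 0], "fingers": 0.7},
    {"offset": [-0.3, 0.01, -0.9], "twist": [0, 0, 0], "fingers": 0.7},
    {"offset": [-0.6, 0.01, -0.9], "twist": [0, 0, 0], "fingers": 0.7},
    {"offset": [-0.9, 0.01, -0.9], "twist": [0, 0, 0], "fingers": 0.7},
    {"offset": [-0.9, 0.01, -0.9], "twist": [0, 0, 0], "fingers": 0.7},
  ],
)

```text
clock: 21.82
position: [0.5619, 0.1748, 0.1932]
ee_rot: [2.384, 2.045, 0.0]
force: [-0.7, 0.8, 0.2]
width: 0.85
gripper_force: 0.0
```

```bash
python3 - <<'E'
from fit import *
st(); c=calibration("wrist"); im=get_image("wrist"); save("w6.png",im[:300]); carts("wrist",im,c,.055)
it=get_image("top");save("top3.png",it); carts("top",it,calibration("top"))
chain((.55,.04,.22,-8.5),(.55,-.10,.26,-8.5),(.57,-.20,.26,-26))
E
```

```text
t 21.82 p [0.5619 0.1748 0.1932] yaw -8.77 tz [ 0.001 -0.    -1.   ] F [-0.7  0.8  0.2] M [-0.09  0.04  0.03] w 0.85 g 0.0 q [-0.94  0.51  0.81  1.77 -0.42  1.04 -0.13]
wrist 0.57 [308.  48.] hsv [102.  16. 194.] xy 0.5809 0.3069 size 28 51 long axis deg -8.7
top 0.67 [501. 251.] hsv [ 88. 199. 141.] xy 0.5554 -0.4499 size 29 51 long axis deg -9.4
top 0.65 [467. 237.] hsv [103.  20. 158.] xy 0.5887 -0.3655 size 52 31 long axis deg 17.0
top 0.63 [420. 242.] hsv [104.  20. 163.] xy 0.5785 -0.2502 size 28 50 long axis deg -27.7
top 0.6 [480. 280.] hsv [ 13. 136. 114.] xy 0.4864 -0.393 size 27 52 long axis deg -32.9
top 0.51 [514. 207.] hsv [ 16. 208. 175.] xy 0.6631 -0.4877 size 52 31 long axis deg 13.6
(0.55, 0.04, 0.22, -8.5) offset [-0.94   0.056 -0.186] twist [-0.     -0.0001  0.0005] 
(0.55, -0.1, 0.26, -8.5) offset [-0.923  0.138 -0.267] twist [0. 0. 0.] 
(0.57, -0.2, 0.26, -26) offset [-0.64  0.23  0.  ] twist [0.     0.     0.0486]
```

View pics/w6.png

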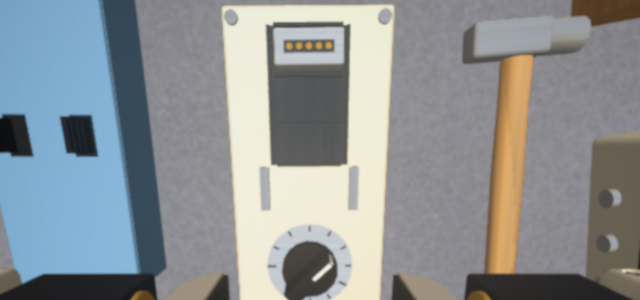

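Cartridge A lies flat in the +y pocket, at (308,45), and the knob shows at (312,268). B is next.

>>> jog_arm(
  plan=[
    {"offset": [-0.31, 0.02, -0.06], "twist": [0, 0, 0], "fingers": 0.7},
    {"offset": [-0.62, 0.04, -0.12], "twist": [0, 0, 0], "fingers": 0.7},
    {"offset": [-0.94, 0.056, -0.186], "twist": [0, 0, 0], "fingers": 0.7},
  ],
)

```text
clock: 22.4
position: [0.5498, 0.0387, 0.2202]
ee_rot: [2.375, 2.056, -0.001]
force: [0.5, -0.8, 0.2]
width: 0.852
gripper_force: 0.0
```

>>> jog_arm(
  plan=[
    {"offset": [-0.31, 0.05, -0.09], "twist": [0, 0, 0], "fingers": 0.7},
    {"offset": [-0.62, 0.1, -0.18], "twist": [0, 0, 0], "fingers": 0.7},
    {"offset": [-0.923, 0.138, -0.267], "twist": [0, 0, 0], "fingers": 0.7},
  ],
)

```text
clock: 22.78
position: [0.5505, -0.1017, 0.2606]
ee_rot: [2.376, 2.055, -0.0]
force: [1.2, 0.8, -0.6]
width: 0.85
gripper_force: 0.0
```

>>> jog_arm(
  plan=[
    {"offset": [-0.32, 0.11, 0], "twist": [0, 0, 0.025], "fingers": 0.7},
    {"offset": [-0.64, 0.23, 0], "twist": [0, 0, 0.0486], "fingers": 0.7},
    {"offset": [-0.64, 0.23, 0], "twist": [0, 0, 0.0486], "fingers": 0.7},
    {"offset": [-0.64, 0.23, 0], "twist": [0, 0, 0.0486], "fingers": 0.7},
  ],
)

```text
clock: 23.28
position: [0.5705, -0.2002, 0.2597]
ee_rot: [-2.66, -1.669, 0.001]
force: [-0.3, 0.1, -0.4]
width: 0.854
gripper_force: 0.0
```

```bash
python3 - <<'E'
from fit import *
st(); c=calibration("wrist"); im=get_image("wrist"); carts("wrist",im,c); go((.579,-.25,.12,-26.5))
E
```

```text
t 23.27 p [ 0.5705 -0.2002  0.2597] yaw -25.78 tz [-0.001  0.    -1.   ] F [-0.3  0.1 -0.4] M [-0.09  0.08  0.04] w 0.854 g 0.0 q [-0.36  0.51  0.93  1.65 -0.43  1.2   0.22]
wrist 0.8 [317. 365.] hsv [ 11. 146.  92.] xy 0.4957 -0.3777 size 14 48 long axis deg -25.8
wrist 0.64 [378. 342.] hsv [105.  16. 207.] xy 0.5724 -0.3812 size 11 20 long axis deg -25.7
wrist 0.59 [339. 245.] hsv [102.  15. 200.] xy 0.5814 -0.2504 size 29 51 long axis deg -25.8
(0.579, -0.25, 0.12, -26.5) offset [-0.281  0.198  0.932] twist [-0.0001 -0.0001  0.0022]
```

>>> jog_arm(
  plan=[
    {"offset": [-0.15, 0.1, 0.3], "twist": [0, 0, 0.001], "fingers": 0.7},
    {"offset": [-0.29, 0.2, 0.6], "twist": [0, 0, 0.001], "fingers": 0.7},
    {"offset": [-0.29, 0.2, 0.95], "twist": [0, 0, 0.001], "fingers": 0.7},
    {"offset": [-0.29, 0.2, 0.95], "twist": [0, 0, 0.001], "fingers": 0.7},
    {"offset": [-0.29, 0.2, 0.95], "twist": [0, 0, 0.001], "fingers": 0.7},
  ],
)

```text
clock: 24.0
position: [0.5791, -0.253, 0.1196]
ee_rot: [2.666, 1.66, 0.002]
force: [-0.5, -0.6, 1.0]
width: 0.852
gripper_force: 0.0
```

```bash
cat >> fit.py <<'E'
def face(im,c,z=.02,a0=0,sil_sat=60):
    "top face of the silver cartridge nearest the TCP: bright, low-saturation blob"
    h=cv2.cvtColor(im,cv2.COLOR_RGB2HSV); p,_=cur()
    for d in regions_of("cart1","wrist"):
        m=d["region"]; v=h[...,2]; t=np.percentile(v[m],60)-18
        mm=cv2.morphologyEx((m&(v>t)).astype(np.uint8),cv2.MORPH_CLOSE,np.ones((15,15)))
        q=np.array([onplane(c,u,w,z)[:2] for w,u in np.argwhere(mm)])
        (cx,cy),(w,hh),a=cv2.minAreaRect((q*1000).astype(np.float32)); a+=90*(w<hh)
        print("face",round(d["conf"],2),np.median(h[m],axis=0),round(cx/1e3,4),round(cy/1e3,4),"size",round(w,1),round(hh,1),"deg",round((a+90)%180-90,1))
E
python3 - <<'E'
from fit import *
st(); c=calibration("wrist"); im=get_image("wrist"); face(im,c); go((.579,-.2515,.0225,-26.5)); save("w7.png",im)
E
```

```text
t 24.0 p [ 0.5791 -0.253   0.1196] yaw -26.16 tz [ 0.002 -0.    -1.   ] F [-0.5 -0.6  1. ] M [-0.12  0.08 -0.03] w 0.852 g 0.0 q [-0.18  0.68  0.81  1.74 -0.58  0.98  0.4 ]
face 0.72 [102.  16. 213.] 0.5808 -0.2514 size 22.6 48.1 deg -24.8
face 0.67 [ 83.  18. 165.] 0.5955 -0.3659 size 35.2 23.6 deg 21.9
(0.579, -0.2515, 0.0225, -26.5) offset [ 0.01  -0.011  0.652] twist [ 0.0006 -0.0001  0.0009]
```

>>> jog_arm(
  newtons=30,
  plan=[
    {"offset": [0.012, -0.004, 0.3], "twist": [0, 0, -0.0015], "fingers": 0.7},
    {"offset": [0.012, -0.004, 0.55], "twist": [0, 0, -0.0015], "fingers": 0.7},
    {"offset": [0.012, -0.004, 0.645], "twist": [0, 0, -0.0015], "fingers": 0.7},
    {"offset": [0.012, -0.004, 0.645], "twist": [0, 0, -0.0015], "fingers": 0.7},
    {"offset": [0.012, -0.004, 0.645], "twist": [0, 0, -0.0015], "fingers": 0.7},
    {"offset": [0.012, -0.004, 0.645], "twist": [0, 0, -0.0015], "fingers": 0.7},
  ],
)

```text
clock: 24.85
position: [0.5791, -0.2522, 0.0225]
ee_rot: [2.659, 1.67, 0.002]
force: [-0.4, -0.3, -0.3]
width: 0.851
gripper_force: 0.0
```

```bash
python3 - <<'E'
from fit import *
st(); go((.580,-.2515,.0225,-25.3)); 
E
```

```text
t 24.85 p [ 0.5791 -0.2522  0.0225] yaw -25.73 tz [ 0.002 -0.001 -1.   ] F [-0.4 -0.3 -0.3] M [-0.15  0.09 -0.07] w 0.851 g 0.0 q [-0.12  0.8   0.7   1.8  -0.69  0.81  0.48]
(0.58, -0.2515, 0.0225, -25.3) offset [ 0.007  0.004 -0.   ] twist [ 0.0003 -0.     -0.0012]
```

>>> jog_arm(
  newtons=30,
  plan=[
    {"offset": [0.007, 0, 0], "twist": [0, 0, 0], "fingers": 0.2},
    {"offset": [0.007, 0, 0], "twist": [0, 0, 0], "fingers": -0.3},
    {"offset": [0.007, 0, 0], "twist": [0, 0, 0], "fingers": -0.3},
    {"offset": [0.007, 0, 0], "twist": [0, 0, 0], "fingers": -0.3},
    {"offset": [0.007, 0, 0], "twist": [0, 0, 0], "fingers": -0.3},
    {"offset": [0.007, 0, 0], "twist": [0, 0, 0], "fingers": -0.3},
    {"offset": [0.007, 0, 0], "twist": [0, 0, 0], "fingers": -0.3},
    {"offset": [0.007, 0, 0], "twist": [0, 0, 0], "fingers": -0.3},
  ],
)

```text
clock: 25.85
position: [0.5789, -0.2508, 0.0211]
ee_rot: [2.66, 1.671, 0.0]
force: [1.1, 0.6, 0.5]
width: 0.542
gripper_force: 30.0
```

```bash
python3 - <<'E'
from fit import *
st(); chain((.57,-.20,.165,-20),(.56,-.07,.18,-8.5),(.55,.07,.18,-8.5),(.57,.20,.18,-8.5))
E
```

```text
t 25.85 p [ 0.5789 -0.2508  0.0211] yaw -25.72 tz [ 0. -0. -1.] F [1.1 0.6 0.5] M [-0.19 -0.13  0.02] w 0.542 g 30.0 q [-0.12  0.8   0.7   1.8  -0.69  0.81  0.48]
(0.57, -0.2, 0.165, -20) offset [ 0.28  -0.2   -0.959] twist [ 0.0001 -0.     -0.0159] 
(0.56, -0.07, 0.18, -8.5) offset [ 0.792 -0.359 -0.1  ] twist [ 0.      0.     -0.0319] 
(0.55, 0.07, 0.18, -8.5) offset [ 0.913 -0.204  0.   ] twist [0. 0. 0.] 
(0.57, 0.2, 0.18, -8.5) offset [0.877 0.004 0.   ] twist [0. 0. 0.]
```

>>> jog_arm(
  plan=[
    {"offset": [0, 0, -0.2], "twist": [0, 0, 0], "fingers": -0.3},
    {"offset": [0, 0, -0.5], "twist": [0, 0, 0], "fingers": -0.3},
    {"offset": [0.14, -0.1, -0.75], "twist": [0, 0, -0.008], "fingers": -0.3},
    {"offset": [0.28, -0.2, -0.96], "twist": [0, 0, -0.0159], "fingers": -0.3},
    {"offset": [0.28, -0.2, -0.96], "twist": [0, 0, -0.0159], "fingers": -0.3},
  ],
)

```text
clock: 26.48
position: [0.5709, -0.1981, 0.1666]
ee_rot: [2.57, 1.806, 0.005]
force: [0.2, -0.2, -1.3]
width: 0.541
gripper_force: 30.0
```

>>> jog_arm(
  plan=[
    {"offset": [0.26, -0.12, -0.03], "twist": [0, 0, -0.01], "fingers": -0.3},
    {"offset": [0.53, -0.24, -0.07], "twist": [0, 0, -0.02], "fingers": -0.3},
    {"offset": [0.792, -0.359, -0.1], "twist": [0, 0, -0.0319], "fingers": -0.3},
    {"offset": [0.792, -0.359, -0.1], "twist": [0, 0, -0.0319], "fingers": -0.3},
  ],
)

```text
clock: 26.98
position: [0.5596, -0.0662, 0.1787]
ee_rot: [-2.373, -2.055, 0.001]
force: [-0.7, -0.3, -0.6]
width: 0.541
gripper_force: 30.0
```

>>> jog_arm(
  plan=[
    {"offset": [0.3, -0.07, 0], "twist": [0, 0, 0], "fingers": -0.3},
    {"offset": [0.6, -0.14, 0], "twist": [0, 0, 0], "fingers": -0.3},
    {"offset": [0.913, -0.204, 0], "twist": [0, 0, 0], "fingers": -0.3},
    {"offset": [0.913, -0.204, 0], "twist": [0, 0, 0], "fingers": -0.3},
  ],
)

```text
clock: 27.48
position: [0.5495, 0.0733, 0.1785]
ee_rot: [-2.375, -2.054, 0.002]
force: [0.3, -0.1, -0.9]
width: 0.542
gripper_force: 30.0
```

>>> jog_arm(
  plan=[
    {"offset": [0.29, 0, 0], "twist": [0, 0, 0], "fingers": -0.3},
    {"offset": [0.58, 0, 0], "twist": [0, 0, 0], "fingers": -0.3},
    {"offset": [0.877, 0.004, 0], "twist": [0, 0, 0], "fingers": -0.3},
    {"offset": [0.877, 0.004, 0], "twist": [0, 0, 0], "fingers": -0.3},
  ],
)

```text
clock: 27.98
position: [0.5704, 0.2025, 0.1786]
ee_rot: [-2.377, -2.054, 0.002]
force: [-0.3, -1.5, -0.1]
width: 0.544
gripper_force: 30.0
```

```bash
python3 - <<'E'
from fit import *
st(); go((.5762,.2782,.08,-8.5))
E
```

```text
t 27.98 p [0.5704 0.2025 0.1786] yaw -8.34 tz [-0.001 -0.    -1.   ] F [-0.3 -1.5 -0.1] M [-0.15  0.02  0.02] w 0.544 g 30.0 q [-0.97  0.56  0.81  1.75 -0.47  1.04 -0.13]
(0.5762, 0.2782, 0.08, -8.5) offset [ 0.506 -0.034  0.657] twist [-0.0001  0.0001  0.0005]
```

>>> jog_arm(
  plan=[
    {"offset": [0.25, -0.02, 0.0], "twist": [0, 0, 0], "fingers": -0.3},
    {"offset": [0.506, -0.034, 0.2], "twist": [0, 0, 0], "fingers": -0.3},
    {"offset": [0.506, -0.034, 0.5], "twist": [0, 0, 0], "fingers": -0.3},
    {"offset": [0.506, -0.034, 0.657], "twist": [0, 0, 0], "fingers": -0.3},
    {"offset": [0.506, -0.034, 0.657], "twist": [0, 0, 0], "fingers": -0.3},
    {"offset": [0.506, -0.034, 0.657], "twist": [0, 0, 0], "fingers": -0.3},
    {"offset": [0.506, -0.034, 0.657], "twist": [0, 0, 0], "fingers": -0.3},
  ],
)

```text
clock: 28.85
position: [0.5773, 0.2755, 0.0828]
ee_rot: [2.381, 2.049, 0.003]
force: [-0.3, -0.1, -0.3]
width: 0.543
gripper_force: 30.0
```

```bash
python3 - <<'E'
from fit import *
st(); go((.5767,.2779,.0575,-8.5))
E
```

```text
t 28.85 p [0.5773 0.2755 0.0828] yaw -8.57 tz [ 0.002  0.001 -1.   ] F [-0.3 -0.1 -0.3] M [-0.09  0.08 -0.01] w 0.543 g 30.0 q [-0.98  0.72  0.72  1.74 -0.59  0.91 -0.16]
(0.5767, 0.2779, 0.0575, -8.5) offset [ 0.015 -0.007  0.169] twist [ 0.0003 -0.0002 -0.0002]
```

>>> jog_arm(
  plan=[
    {"offset": [0.01, -0.002, 0.08], "twist": [0, 0, 0], "fingers": -0.3},
    {"offset": [0.01, -0.002, 0.14], "twist": [0, 0, 0], "fingers": -0.3},
    {"offset": [0.01, -0.002, 0.163], "twist": [0, 0, 0], "fingers": -0.3},
    {"offset": [0.01, -0.002, 0.163], "twist": [0, 0, 0], "fingers": -0.3},
    {"offset": [0.01, -0.002, 0.163], "twist": [0, 0, 0], "fingers": -0.3},
  ],
)

```text
clock: 29.48
position: [0.5763, 0.2774, 0.057]
ee_rot: [2.38, 2.05, 0.0]
force: [0.0, 0.6, -0.8]
width: 0.541
gripper_force: 30.0
```

```bash
python3 - <<'E'
from fit import *
st(); go((.5765,.2781,.0575,-8.5))
E
```

```text
t 29.48 p [0.5763 0.2774 0.057 ] yaw -8.53 tz [ 0. -0. -1.] F [ 0.   0.6 -0.8] M [-0.11 -0.02 -0.02] w 0.541 g 30.0 q [-0.97  0.75  0.7   1.76 -0.61  0.87 -0.14]
(0.5765, 0.2781, 0.0575, -8.5) offset [ 0.005  0.001 -0.003] twist [ 0.      0.     -0.0001]
```

>>> jog_arm(
  plan=[
    {"offset": [0, 0, 0.003], "twist": [0, 0, 0], "fingers": 0.3},
    {"offset": [0, 0, 0.003], "twist": [0, 0, 0], "fingers": 0.6},
    {"offset": [0, 0, 0.003], "twist": [0, 0, 0], "fingers": 0.6},
    {"offset": [0, 0, -0.2], "twist": [0, 0, 0], "fingers": 0.6},
    {"offset": [-0.1, 0, -0.5], "twist": [0, 0, 0], "fingers": 0.7},
    {"offset": [-0.3, 0, -0.9], "twist": [0, 0, 0], "fingers": 0.7},
    {"offset": [-0.6, 0, -0.9], "twist": [0, 0, 0], "fingers": 0.7},
    {"offset": [-0.9, 0, -0.9], "twist": [0, 0, 0], "fingers": 0.7},
    {"offset": [-0.9, 0, -0.9], "twist": [0, 0, 0], "fingers": 0.7},
  ],
)

```text
clock: 30.6
position: [0.556, 0.1396, 0.1929]
ee_rot: [2.386, 2.042, 0.001]
force: [-0.7, 1.3, 0.6]
width: 0.847
gripper_force: 0.0
```

```bash
python3 - <<'E'
from fit import *
st(); c=calibration("wrist"); im=get_image("wrist"); save("w8.png",im[:300]); carts("wrist",im,c,.055)
it=get_image("top");save("top4.png",it); carts("top",it,calibration("top"))
chain((.54,.01,.22,-8.5),(.54,-.13,.26,0),(.55,-.25,.26,20),(.575,-.32,.22,24))
E
```

```text
t 30.6 p [0.556  0.1396 0.1929] yaw -8.88 tz [ 0.001 -0.    -1.   ] F [-0.7  1.3  0.6] M [-0.06  0.04  0.05] w 0.847 g 0.0 q [-0.92  0.5   0.85  1.81 -0.43  1.02 -0.06]
wrist 0.76 [309.   8.] hsv [ 26.  16. 116.] xy 0.5795 0.2964 size 10 49 long axis deg -8.8
wrist 0.74 [309.  42.] hsv [103.  16. 191.] xy 0.5759 0.2757 size 28 50 long axis deg -9.4
top 0.75 [514. 208.] hsv [ 16. 208. 175.] xy 0.6628 -0.4876 size 53 31 long axis deg 13.8
top 0.73 [480. 280.] hsv [ 13. 139. 114.] xy 0.4867 -0.393 size 27 53 long axis deg -31.2
top 0.69 [501. 253.] hsv [ 88. 188. 135.] xy 0.5531 -0.4487 size 31 51 long axis deg -12.0
top 0.56 [468. 238.] hsv [103.  20. 160.] xy 0.5881 -0.3667 size 51 29 long axis deg 21.0
(0.54, 0.01, 0.22, -8.5) offset [-0.909  0.025 -0.188] twist [-0.     -0.0001  0.0002] 
(0.54, -0.13, 0.26, 0) offset [-0.923  0.138 -0.267] twist [ 0.      0.     -0.0236] 
(0.55, -0.25, 0.26, 20) offset [-0.8    0.067  0.   ] twist [ 0.      0.     -0.0556] 
(0.575, -0.32, 0.22, 24) offset [-0.496 -0.003  0.267] twist [ 0.      0.     -0.0111]
```

View pics/w8.png

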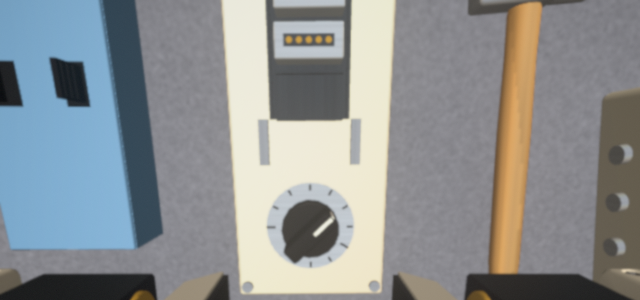

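B lies in the middle pocket, at (309,40). The knob's white pointer at (325,227) points to the upper right. Now for C.

>>> jog_arm(
  plan=[
    {"offset": [-0.3, 0.01, -0.06], "twist": [0, 0, 0], "fingers": 0.7},
    {"offset": [-0.6, 0.02, -0.12], "twist": [0, 0, 0], "fingers": 0.7},
    {"offset": [-0.909, 0.025, -0.188], "twist": [0, 0, 0], "fingers": 0.7},
  ],
)

```text
clock: 31.18
position: [0.5399, 0.0088, 0.2202]
ee_rot: [2.377, 2.054, -0.001]
force: [0.7, -0.7, 0.0]
width: 0.85
gripper_force: 0.0
```

>>> jog_arm(
  plan=[
    {"offset": [-0.31, 0.05, -0.09], "twist": [0, 0, -0.008], "fingers": 0.7},
    {"offset": [-0.62, 0.1, -0.18], "twist": [0, 0, -0.016], "fingers": 0.7},
    {"offset": [-0.923, 0.138, -0.267], "twist": [0, 0, -0.0236], "fingers": 0.7},
    {"offset": [-0.923, 0.138, -0.267], "twist": [0, 0, -0.0236], "fingers": 0.7},
  ],
)

```text
clock: 31.68
position: [0.54, -0.1352, 0.2615]
ee_rot: [2.224, 2.214, 0.0]
force: [1.2, 1.5, 0.2]
width: 0.849
gripper_force: 0.0
```

>>> jog_arm(
  plan=[
    {"offset": [-0.27, 0.02, 0], "twist": [0, 0, -0.019], "fingers": 0.7},
    {"offset": [-0.54, 0.045, 0], "twist": [0, 0, -0.037], "fingers": 0.7},
    {"offset": [-0.8, 0.067, 0], "twist": [0, 0, -0.0556], "fingers": 0.7},
    {"offset": [-0.8, 0.067, 0], "twist": [0, 0, -0.0556], "fingers": 0.7},
  ],
)

```text
clock: 32.17
position: [0.5497, -0.2534, 0.2598]
ee_rot: [1.804, 2.571, -0.002]
force: [-0.2, 0.1, -0.2]
width: 0.848
gripper_force: 0.0
```

>>> jog_arm(
  plan=[
    {"offset": [-0.25, 0, 0.13], "twist": [0, 0, -0.0111], "fingers": 0.7},
    {"offset": [-0.496, 0, 0.267], "twist": [0, 0, -0.0111], "fingers": 0.7},
    {"offset": [-0.496, 0, 0.267], "twist": [0, 0, -0.0111], "fingers": 0.7},
    {"offset": [-0.496, 0, 0.267], "twist": [0, 0, -0.0111], "fingers": 0.7},
  ],
)

```text
clock: 32.67
position: [0.576, -0.319, 0.2197]
ee_rot: [-1.709, -2.635, -0.001]
force: [-0.3, -0.2, 0.2]
width: 0.849
gripper_force: 0.0
```

```bash
python3 - <<'E'
from fit import *
st(); c=calibration("wrist"); im=get_image("wrist"); face(im,c); go((.588,-.367,.12,23))
E
```

```text
t 32.67 p [ 0.576  -0.319   0.2197] yaw 24.07 tz [-0.001  0.001 -1.   ] F [-0.3 -0.2  0.2] M [-0.08 -0.01 -0.01] w 0.849 g 0.0 q [-0.01  0.58  0.7   1.55 -0.4   1.16  1.19]
face 0.64 [102.  15. 204.] 0.5889 -0.3689 size 47.9 22.5 deg 24.0
face 0.63 [ 11. 140. 139.] 0.489 -0.3924 size 32.4 51.4 deg -30.0
face 0.44 [ 87. 178. 119.] 0.5575 -0.446 size 11.4 56.5 deg -41.5
(0.588, -0.367, 0.12, 23) offset [-0.324 -0.058  0.67 ] twist [ 0.0002 -0.0001  0.0031]
```

>>> jog_arm(
  plan=[
    {"offset": [-0.17, -0.03, 0.3], "twist": [0, 0, 0], "fingers": 0.7},
    {"offset": [-0.337, -0.055, 0.6], "twist": [0, 0, 0], "fingers": 0.7},
    {"offset": [-0.337, -0.055, 0.79], "twist": [0, 0, 0], "fingers": 0.7},
    {"offset": [-0.337, -0.055, 0.79], "twist": [0, 0, 0], "fingers": 0.7},
    {"offset": [-0.337, -0.055, 0.79], "twist": [0, 0, 0], "fingers": 0.7},
    {"offset": [-0.337, -0.055, 0.79], "twist": [0, 0, 0], "fingers": 0.7},
  ],
)

```text
clock: 33.52
position: [0.5892, -0.3708, 0.1038]
ee_rot: [1.709, 2.633, 0.001]
force: [0.7, -0.2, 0.3]
width: 0.853
gripper_force: 0.0
```

```bash
python3 - <<'E'
from fit import *
st(); c=calibration("wrist"); im=get_image("wrist"); save("w9.png",im); face(im,c); go((.589,-.3685,.0225,23))
g=cv2.cvtColor(im,cv2.COLOR_RGB2HSV)
# brass heads row direction
m=((g[...,0]>8)&(g[...,0]<30)&(g[...,1]>90)).astype(np.uint8)
for d in regions_of("cart1","wrist")[:2]:
    q=np.array([onplane(c,u,v,.021)[:2] for v,u in np.argwhere(m&d["region"])])
    if len(q)>20:
        w,V=np.linalg.eigh(np.cov(q.T)); print(len(q),q.mean(0).round(4),np.degrees(np.arctan(V[1,1]/V[0,1])).round(1))
E
```

```text
t 33.52 p [ 0.5892 -0.3708  0.1038] yaw 24.04 tz [ 0.003 -0.001 -1.   ] F [ 0.7 -0.2  0.3] M [-0.07  0.01  0.01] w 0.853 g 0.0 q [ 0.11  0.74  0.63  1.56 -0.5   0.99  1.31]
face 0.94 [ 12. 158. 141.] 0.4894 -0.3919 size 31.6 50.5 deg -30.0
face 0.8 [ 87. 213. 183.] 0.5679 -0.4555 size 22.4 22.8 deg -13.4
(0.589, -0.3685, 0.0225, 23) offset [0.015 0.007 0.538] twist [0.0002 0.0002 0.0028] 
2979 [ 0.4893 -0.3911] -28.5
70 [ 0.566  -0.4555] -9.7
```

```bash
python3 - <<'E'
from fit import *
im=cv2.cvtColor(cv2.imread("pics/w9.png"),cv2.COLOR_BGR2RGB); c=calibration("wrist"); g=cv2.cvtColor(im,cv2.COLOR_RGB2HSV)
ctr=proj(c,[.589,-.3685,.02]); print(ctr)
yy,xx=np.mgrid[:480,:640]; near=np.hypot(xx-ctr[0],yy-ctr[1])<60
near&=(yy<300)
m=((g[...,0]>8)&(g[...,0]<30)&(g[...,1]>90)&near)
s=((g[...,1]<40)&(g[...,2]>185)&near)
for k in(m,s):
    q=np.array([onplane(c,u,v,.0205)[:2] for v,u in np.argwhere(k)])
    w,V=np.linalg.eigh(np.cov(q.T)); r=cv2.minAreaRect((q*1000).astype(np.float32)); print(len(q),q.mean(0).round(4),np.degrees(np.arctan(V[1,1]/V[0,1])).round(1),r)
E
```

```text
[313.01546089 248.39040195]
212 [ 0.5881 -0.3694] 21.7 ((588.2833251953125, -369.2421569824219), (32.35614013671875, 4.818359375), 22.036075592041016)
1879 [ 0.588  -0.3683] 21.9 ((588.3228149414062, -368.5849609375), (48.8763313293457, 23.456462860107422), 21.953521728515625)
```

```bash
python3 -c "
from h import *
st(); go((.5883,-.369,.0225,22))"
```

```text
t 33.67 p [ 0.5887 -0.3709  0.1029] yaw 24.01 tz [ 0.002 -0.001 -1.   ] F [ 0.1 -0.1 -1.1] M [-0.07  0.04 -0.06] w 0.849 g 0.0 q [ 0.11  0.74  0.63  1.57 -0.5   0.99  1.31]
(0.5883, -0.369, 0.0225, 22) offset [0.013 0.002 0.536] twist [0.0002 0.0002 0.0056]
```

>>> jog_arm(
  newtons=30,
  plan=[
    {"offset": [0.012, 0.004, 0.25], "twist": [0, 0, 0.0056], "fingers": 0.7},
    {"offset": [0.012, 0.004, 0.45], "twist": [0, 0, 0.0056], "fingers": 0.7},
    {"offset": [0.012, 0.004, 0.528], "twist": [0, 0, 0.0056], "fingers": 0.7},
    {"offset": [0.012, 0.004, 0.528], "twist": [0, 0, 0.0056], "fingers": 0.7},
    {"offset": [0.012, 0.004, 0.528], "twist": [0, 0, 0.0056], "fingers": 0.7},
    {"offset": [0.012, 0.004, 0.528], "twist": [0, 0, 0.0056], "fingers": 0.7},
    {"offset": [0.012, 0.004, 0.528], "twist": [0, 0, 0.0056], "fingers": 0.2},
    {"offset": [0.012, 0.004, 0.528], "twist": [0, 0, 0.0056], "fingers": -0.3},
    {"offset": [0.012, 0.004, 0.528], "twist": [0, 0, 0.0056], "fingers": -0.3},
    {"offset": [0.012, 0.004, 0.528], "twist": [0, 0, 0.0056], "fingers": -0.3},
    {"offset": [0.012, 0.004, 0.528], "twist": [0, 0, 0.0056], "fingers": -0.3},
    {"offset": [0.012, 0.004, 0.528], "twist": [0, 0, 0.0056], "fingers": -0.3},
    {"offset": [0.012, 0.004, 0.528], "twist": [0, 0, 0.0056], "fingers": -0.3},
    {"offset": [0.012, 0.004, 0.528], "twist": [0, 0, 0.0056], "fingers": -0.3},
  ],
)

```text
clock: 35.42
position: [0.5881, -0.369, 0.0226]
ee_rot: [1.757, 2.604, 0.0]
force: [0.5, 0.5, 0.7]
width: 0.542
gripper_force: 30.0
```

```bash
python3 - <<'E'
from fit import *
st(); chain((.575,-.30,.165,15),(.56,-.17,.18,5),(.545,-.03,.18,-8.5),(.545,.10,.18,-8.5),(.57,.20,.18,-8.5))
E
```

```text
t 35.42 p [ 0.5881 -0.369   0.0226] yaw 21.98 tz [ 0.  0. -1.] F [0.5 0.5 0.7] M [ 0.09 -0.1   0.06] w 0.542 g 30.0 q [ 0.14  0.83  0.58  1.61 -0.56  0.87  1.32]
(0.575, -0.3, 0.165, 15) offset [ 0.459  0.092 -0.949] twist [ 0.     -0.      0.0194] 
(0.56, -0.17, 0.18, 5) offset [ 0.863  0.128 -0.1  ] twist [0.     0.     0.0278] 
(0.545, -0.03, 0.18, -8.5) offset [ 0.938 -0.018  0.   ] twist [0.     0.     0.0375] 
(0.545, 0.1, 0.18, -8.5) offset [ 0.857 -0.128  0.   ] twist [0. 0. 0.] 
(0.57, 0.2, 0.18, -8.5) offset [0.684 0.066 0.   ] twist [0. 0. 0.]
```

>>> jog_arm(
  plan=[
    {"offset": [0, 0, -0.2], "twist": [0, 0, 0], "fingers": -0.3},
    {"offset": [0.1, 0.02, -0.5], "twist": [0, 0, 0.005], "fingers": -0.3},
    {"offset": [0.28, 0.05, -0.75], "twist": [0, 0, 0.01], "fingers": -0.3},
    {"offset": [0.459, 0.092, -0.95], "twist": [0, 0, 0.0194], "fingers": -0.3},
    {"offset": [0.459, 0.092, -0.95], "twist": [0, 0, 0.0194], "fingers": -0.3},
  ],
)

```text
clock: 36.05
position: [0.5762, -0.2982, 0.1669]
ee_rot: [1.908, 2.493, 0.003]
force: [0.5, 0.1, -2.0]
width: 0.537
gripper_force: 30.0
```

>>> jog_arm(
  plan=[
    {"offset": [0.29, 0.04, -0.03], "twist": [0, 0, 0.009], "fingers": -0.3},
    {"offset": [0.58, 0.085, -0.07], "twist": [0, 0, 0.018], "fingers": -0.3},
    {"offset": [0.863, 0.128, -0.1], "twist": [0, 0, 0.0278], "fingers": -0.3},
    {"offset": [0.863, 0.128, -0.1], "twist": [0, 0, 0.0278], "fingers": -0.3},
  ],
)

```text
clock: 36.55
position: [0.56, -0.1662, 0.1788]
ee_rot: [-2.115, -2.319, -0.0]
force: [0.6, -0.7, -2.2]
width: 0.542
gripper_force: 30.0
```

>>> jog_arm(
  plan=[
    {"offset": [0.31, -0.006, 0], "twist": [0, 0, 0.0125], "fingers": -0.3},
    {"offset": [0.62, -0.012, 0], "twist": [0, 0, 0.025], "fingers": -0.3},
    {"offset": [0.938, -0.018, 0], "twist": [0, 0, 0.0375], "fingers": -0.3},
    {"offset": [0.938, -0.018, 0], "twist": [0, 0, 0.0375], "fingers": -0.3},
  ],
)

```text
clock: 37.05
position: [0.5449, -0.0267, 0.1787]
ee_rot: [-2.373, -2.056, 0.002]
force: [0.5, -0.6, -0.5]
width: 0.543
gripper_force: 30.0
```

>>> jog_arm(
  plan=[
    {"offset": [0.29, -0.04, 0], "twist": [0, 0, 0], "fingers": -0.3},
    {"offset": [0.58, -0.085, 0], "twist": [0, 0, 0], "fingers": -0.3},
    {"offset": [0.857, -0.128, 0], "twist": [0, 0, 0], "fingers": -0.3},
    {"offset": [0.857, -0.128, 0], "twist": [0, 0, 0], "fingers": -0.3},
  ],
)

```text
clock: 37.55
position: [0.5455, 0.1019, 0.1791]
ee_rot: [-2.375, -2.056, 0.001]
force: [-0.7, -0.9, -0.9]
width: 0.542
gripper_force: 30.0
```

>>> jog_arm(
  plan=[
    {"offset": [0.23, 0.02, 0], "twist": [0, 0, 0], "fingers": -0.3},
    {"offset": [0.46, 0.04, 0], "twist": [0, 0, 0], "fingers": -0.3},
    {"offset": [0.684, 0.066, 0], "twist": [0, 0, 0], "fingers": -0.3},
    {"offset": [0.684, 0.066, 0], "twist": [0, 0, 0], "fingers": -0.3},
  ],
)

```text
clock: 38.05
position: [0.5713, 0.2003, 0.1792]
ee_rot: [2.377, 2.053, -0.001]
force: [-1.2, -0.8, -1.7]
width: 0.543
gripper_force: 30.0
```

```bash
python3 - <<'E'
from fit import *
st(); go((.5714,.2446,.08,-8.5))
E
```

```text
t 38.05 p [0.5713 0.2003 0.1792] yaw -8.37 tz [ 0.    -0.001 -1.   ] F [-1.2 -0.8 -1.7] M [-0.11  0.07 -0.01] w 0.543 g 30.0 q [-1.01  0.59  0.9   1.75 -0.53  1.06 -0.07]
(0.5714, 0.2446, 0.08, -8.5) offset [ 0.293 -0.043  0.661] twist [0.0001 0.0002 0.0004]
```

>>> jog_arm(
  plan=[
    {"offset": [0.15, -0.02, 0.0], "twist": [0, 0, 0], "fingers": -0.3},
    {"offset": [0.293, -0.043, 0.2], "twist": [0, 0, 0], "fingers": -0.3},
    {"offset": [0.293, -0.043, 0.5], "twist": [0, 0, 0], "fingers": -0.3},
    {"offset": [0.293, -0.043, 0.657], "twist": [0, 0, 0], "fingers": -0.3},
    {"offset": [0.293, -0.043, 0.657], "twist": [0, 0, 0], "fingers": -0.3},
    {"offset": [0.293, -0.043, 0.657], "twist": [0, 0, 0], "fingers": -0.3},
    {"offset": [0.293, -0.043, 0.657], "twist": [0, 0, 0], "fingers": -0.3},
  ],
)

```text
clock: 38.92
position: [0.5713, 0.2443, 0.0829]
ee_rot: [2.38, 2.049, 0.003]
force: [-0.4, -1.0, -0.6]
width: 0.543
gripper_force: 30.0
```

```bash
python3 - <<'E'
from fit import *
st(); go((.5715,.2444,.0585,-8.5))
E
```

```text
t 38.92 p [0.5713 0.2443 0.0829] yaw -8.54 tz [ 0.002  0.001 -1.   ] F [-0.4 -1.  -0.6] M [-0.06  0.08 -0.  ] w 0.543 g 30.0 q [-1.    0.72  0.8   1.79 -0.65  0.91 -0.05]
(0.5715, 0.2444, 0.0585, -8.5) offset [0.001 0.001 0.162] twist [ 0.0003 -0.0002 -0.0001]
```

>>> jog_arm(
  plan=[
    {"offset": [0.0, 0.006, 0.08], "twist": [0, 0, 0], "fingers": -0.3},
    {"offset": [0.0, 0.006, 0.14], "twist": [0, 0, 0], "fingers": -0.3},
    {"offset": [0.0, 0.006, 0.157], "twist": [0, 0, 0], "fingers": -0.3},
    {"offset": [0.0, 0.006, 0.157], "twist": [0, 0, 0], "fingers": -0.3},
    {"offset": [0.0, 0.006, 0.157], "twist": [0, 0, 0], "fingers": -0.3},
  ],
)

```text
clock: 39.55
position: [0.5712, 0.2442, 0.0578]
ee_rot: [2.38, 2.05, -0.0]
force: [0.6, -0.7, -1.1]
width: 0.543
gripper_force: 30.0
```

```bash
python3 - <<'E'
from fit import *
st(); go((.5715,.2444,.0585,-8.5))
E
```

```text
t 39.55 p [0.5712 0.2442 0.0578] yaw -8.52 tz [ 0. -0. -1.] F [ 0.6 -0.7 -1.1] M [-0.09  0.04  0.04] w 0.543 g 30.0 q [-0.98  0.75  0.78  1.81 -0.68  0.87 -0.03]
(0.5715, 0.2444, 0.0585, -8.5) offset [ 0.001  0.002 -0.005] twist [ 0.  0. -0.]
```

>>> jog_arm(
  plan=[
    {"offset": [0, 0, 0], "twist": [0, 0, 0], "fingers": 0.3},
    {"offset": [0, 0, 0], "twist": [0, 0, 0], "fingers": 0.6},
    {"offset": [0, 0, 0], "twist": [0, 0, 0], "fingers": 0.6},
    {"offset": [0, 0, -0.2], "twist": [0, 0, 0], "fingers": 0.6},
    {"offset": [-0.1, 0, -0.5], "twist": [0, 0, 0], "fingers": 0.7},
    {"offset": [-0.3, 0, -0.9], "twist": [0, 0, 0], "fingers": 0.7},
    {"offset": [-0.6, 0, -1], "twist": [0, 0, 0], "fingers": 0.7},
    {"offset": [-0.95, 0, -1], "twist": [0, 0, 0], "fingers": 0.7},
    {"offset": [-0.95, 0, -1], "twist": [0, 0, 0], "fingers": 0.7},
    {"offset": [-0.95, 0, -1], "twist": [0, 0, 0], "fingers": 0.7},
  ],
)

```text
clock: 40.8
position: [0.5501, 0.1038, 0.2079]
ee_rot: [-2.38, -2.05, -0.001]
force: [-0.0, 0.4, -0.6]
width: 0.85
gripper_force: 0.0
```

```bash
python3 - <<'E'
from fit import *
st(); c=calibration("wrist"); im=get_image("wrist"); save("w10.png",im)
np.savez("w10.npz",**{k:np.array(v) for k,v in c.items()})
for d in landmark_of("depth_grip","wrist"):
    v,u=d["at"][0]*480,d["at"][1]*640; print(round(d["conf"],2),round(u),round(v),onplane(c,u,v,.067).round(4))
E
```

```text
t 40.8 p [0.5501 0.1038 0.2079] yaw -8.53 tz [-0.     0.001 -1.   ] F [-0.   0.4 -0.6] M [-0.03  0.05  0.03] w 0.85 g 0.0 q [-0.94  0.49  0.95  1.83 -0.45  1.06  0.04]
0.87 307 188 [0.553 0.139 0.067]
```

View pics/w10.png

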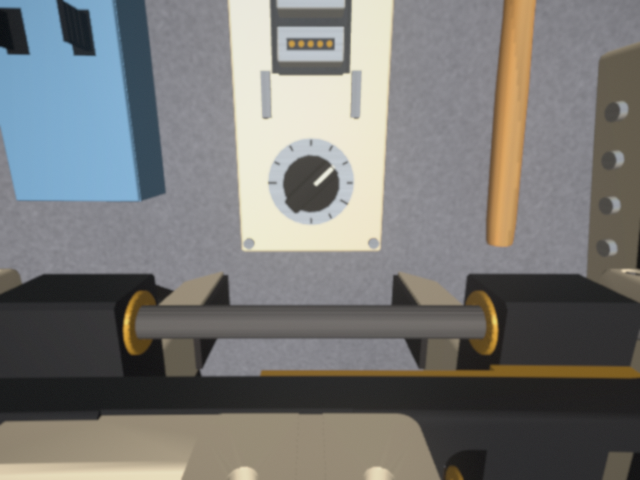

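C lies in its pocket at (311,43). The knob's at (311,183), pointer from (317,185) to (333,168). Measuring its angle.

```bash
python3 - <<'E'
from fit import *
im=cv2.imread("pics/w10.png"); g=cv2.cvtColor(im,cv2.COLOR_BGR2HSV); c={k:v[()] for k,v in np.load("w10.npz").items()}
k=np.zeros((480,640),bool); yy,xx=np.mgrid[:480,:640]; k=(np.hypot(xx-313,yy-184)<24)&(g[...,2]>150)
print(k.sum(), np.argwhere(k).min(0),np.argwhere(k).max(0))
q=np.array([onplane(c,u,v,.077)[:2] for v,u in np.argwhere(k)]); w,V=np.linalg.eigh(np.cov(q.T)); d=V[:,1]; 
ax=np.array([.5557,.1408]); d*=np.sign(d@(q.mean(0)-ax)); print(q.mean(0),ax)
a=np.degrees(np.arctan2(d[1],d[0])); b=np.degrees(np.arctan2(*(q.mean(0)-ax)[::-1]))
for t in(a,b): print("pointer dir world",t,"knob cw from -x:",(180-8.5-t)%360)
E
```

```text
117 [168 314] [185 332]
[0.56616275 0.14695301] [0.5557 0.1408]
pointer dir world 35.092026077552276 knob cw from -x: 136.40797392244772
pointer dir world 30.459265016971383 knob cw from -x: 141.0407349830286
```

```bash
python3 - <<'E'
from fit import *
c={k:v[()] for k,v in np.load("w10.npz").items()}
print(onplane(c,311.5,182.5,.037)); st()
chain((.5557,.1408,.15,-54),(.5557,.1408,.0715,-54))
E
```

```text
[0.55654466 0.13978452 0.037     ]
t 40.9 p [0.5501 0.1047 0.2076] yaw -8.41 tz [-0.  0. -1.] F [0.2 0.4 0.4] M [-0.13 -0.02 -0.06] w 0.852 g 0.0 q [-0.94  0.49  0.95  1.83 -0.45  1.06  0.04]
(0.5557, 0.1408, 0.15, -54) offset [0.243 0.002 0.384] twist [-1.000e-04  0.000e+00  1.266e-01] 
(0.5557, 0.1408, 0.0715, -54) offset [0.    0.    0.523] twist [0. 0. 0.]
```

>>> jog_arm(
  plan=[
    {"offset": [0.06, 0, 0.05], "twist": [0, 0, 0.026], "fingers": 0.3},
    {"offset": [0.12, 0, 0.1], "twist": [0, 0, 0.052], "fingers": 0.1},
    {"offset": [0.2, 0, 0.2], "twist": [0, 0, 0.078], "fingers": 0.1},
    {"offset": [0.243, 0, 0.3], "twist": [0, 0, 0.104], "fingers": 0.1},
    {"offset": [0.243, 0, 0.384], "twist": [0, 0, 0.1266], "fingers": 0.1},
    {"offset": [0.243, 0, 0.384], "twist": [0, 0, 0.1266], "fingers": 0.1},
    {"offset": [0.243, 0, 0.384], "twist": [0, 0, 0.1266], "fingers": 0.1},
    {"offset": [0.243, 0, 0.384], "twist": [0, 0, 0.1266], "fingers": 0.1},
  ],
)

```text
clock: 41.9
position: [0.5558, 0.1395, 0.151]
ee_rot: [-2.987, -0.971, -0.002]
force: [-0.2, 0.2, -0.6]
width: 0.549
gripper_force: 0.0
```

```bash
python3 - <<'E'
from fit import *
st(); go((.5559,.1406,.0715,-54))
E
```

```text
t 41.9 p [0.5558 0.1395 0.151 ] yaw -53.98 tz [ 0.001  0.001 -1.   ] F [-0.2  0.2 -0.6] M [-0.09  0.13  0.03] w 0.549 g 0.0 q [-1.04  0.67  1.1   1.87 -0.7   1.05 -0.59]
(0.5559, 0.1406, 0.0715, -54) offset [ 0.004 -0.006  0.53 ] twist [ 0.     -0.0002  0.    ]
```

>>> jog_arm(
  plan=[
    {"offset": [0.004, -0.004, 0.2], "twist": [0, 0, 0], "fingers": 0.1},
    {"offset": [0.004, -0.004, 0.4], "twist": [0, 0, 0], "fingers": 0.1},
    {"offset": [0.004, -0.004, 0.52], "twist": [0, 0, 0], "fingers": 0.1},
    {"offset": [0.004, -0.004, 0.52], "twist": [0, 0, 0], "fingers": 0.1},
    {"offset": [0.004, -0.004, 0.52], "twist": [0, 0, 0], "fingers": 0.1},
    {"offset": [0.004, -0.004, 0.52], "twist": [0, 0, 0], "fingers": 0.1},
  ],
)

```text
clock: 42.65
position: [0.5563, 0.1402, 0.0733]
ee_rot: [-2.989, -0.969, -0.003]
force: [0.5, 0.5, -0.3]
width: 0.549
gripper_force: 0.0
```

>>> jog_arm(
  newtons=45,
  plan=[
    {"offset": [0, 0, 0], "twist": [0, 0, 0], "fingers": -0.4},
    {"offset": [0, 0, 0], "twist": [0, 0, 0], "fingers": -1},
    {"offset": [0, 0, 0], "twist": [0, 0, 0], "fingers": -1},
    {"offset": [0, 0, 0], "twist": [0, 0, 0], "fingers": -1},
    {"offset": [0, 0, 0], "twist": [0, 0, 0], "fingers": -1},
    {"offset": [0, 0, 0], "twist": [0, 0, 0], "fingers": -1},
    {"offset": [0, 0, 0], "twist": [0, 0, 0], "fingers": -1},
  ],
)

```text
clock: 43.52
position: [0.5555, 0.1402, 0.0723]
ee_rot: [-2.988, -0.968, 0.0]
force: [0.0, 1.2, 1.3]
width: 0.15
gripper_force: 44.9
```

```bash
python3 - <<'E'
from fit import *
st()
E
```

```text
t 43.52 p [0.5555 0.1402 0.0723] yaw -54.1 tz [-0.  0. -1.] F [0.  1.2 1.3] M [ 0.02  0.32 -0.04] w 0.15 g 44.9 q [-0.97  0.76  0.99  1.93 -0.81  0.92 -0.51]
```

>>> jog_arm(
  plan=[
    {"offset": [0, 0, 0], "twist": [0, 0, -0.015], "fingers": -1},
    {"offset": [0, 0, 0], "twist": [0, 0, -0.03], "fingers": -1},
    {"offset": [0, 0, 0], "twist": [0, 0, -0.045], "fingers": -1},
    {"offset": [0, 0, 0], "twist": [0, 0, -0.06], "fingers": -1},
    {"offset": [0, 0, 0], "twist": [0, 0, -0.075], "fingers": -1},
    {"offset": [0, 0, 0], "twist": [0, 0, -0.09], "fingers": -1},
    {"offset": [0, 0, 0], "twist": [0, 0, -0.105], "fingers": -1},
    {"offset": [0, 0, 0], "twist": [0, 0, -0.12], "fingers": -1},
    {"offset": [0, 0, 0], "twist": [0, 0, -0.135], "fingers": -1},
    {"offset": [0, 0, 0], "twist": [0, 0, -0.15], "fingers": -1},
    {"offset": [0, 0, 0], "twist": [0, 0, -0.165], "fingers": -1},
    {"offset": [0, 0, 0], "twist": [0, 0, -0.18], "fingers": -1},
    {"offset": [0, 0, 0], "twist": [0, 0, -0.195], "fingers": -1},
    {"offset": [0, 0, 0], "twist": [0, 0, -0.21], "fingers": -1},
    {"offset": [0, 0, 0], "twist": [0, 0, -0.225], "fingers": -1},
    {"offset": [0, 0, 0], "twist": [0, 0, -0.24], "fingers": -1},
    {"offset": [0, 0, 0], "twist": [0, 0, -0.255], "fingers": -1},
    {"offset": [0, 0, 0], "twist": [0, 0, -0.27], "fingers": -1},
    {"offset": [0, 0, 0], "twist": [0, 0, -0.285], "fingers": -1},
    {"offset": [0, 0, 0], "twist": [0, 0, -0.3], "fingers": -1},
  ],
)

```text
clock: 46.02
position: [0.5566, 0.1403, 0.0723]
ee_rot: [0.969, 2.987, 0.001]
force: [2.3, 1.4, -4.5]
width: 0.149
gripper_force: 44.9
```

```bash
python3 - <<'E'
from fit import *
st()
E
```

```text
t 46.02 p [0.5566 0.1403 0.0723] yaw 54.06 tz [ 0.002  0.    -1.   ] F [ 2.3  1.4 -4.5] M [ 0.3  -0.67 -0.32] w 0.149 g 44.9 q [-0.68  0.59  0.48  1.91 -0.39  0.74  0.97]
```

>>> jog_arm(
  plan=[
    {"offset": [0, 0, 0], "twist": [0, 0, -0.015], "fingers": -1},
    {"offset": [0, 0, 0], "twist": [0, 0, -0.03], "fingers": -1},
    {"offset": [0, 0, 0], "twist": [0, 0, -0.045], "fingers": -1},
    {"offset": [0, 0, 0], "twist": [0, 0, -0.06], "fingers": -1},
    {"offset": [0, 0, 0], "twist": [0, 0, -0.068], "fingers": -1},
    {"offset": [0, 0, 0], "twist": [0, 0, -0.075], "fingers": -1},
    {"offset": [0, 0, 0], "twist": [0, 0, -0.075], "fingers": -1},
  ],
)

```text
clock: 46.9
position: [0.5567, 0.1406, 0.0723]
ee_rot: [0.247, 3.13, 0.001]
force: [5.0, 2.9, -5.4]
width: 0.152
gripper_force: 45.0
```

```bash
python3 - <<'E'
from fit import *
st()
E
```

```text
t 46.9 p [0.5567 0.1406 0.0723] yaw 80.97 tz [ 0.002  0.001 -1.   ] F [ 5.   2.9 -5.4] M [ 0.59 -1.16  0.11] w 0.152 g 45.0 q [-0.59  0.56  0.35  1.9  -0.28  0.72  1.34]
```

>>> jog_arm(
  plan=[
    {"offset": [0, 0, 0], "twist": [0, 0, -0.004], "fingers": -1},
    {"offset": [0, 0, 0], "twist": [0, 0, -0.008], "fingers": -1},
    {"offset": [0, 0, 0], "twist": [0, 0, -0.008], "fingers": -1},
  ],
)

```text
clock: 47.28
position: [0.5567, 0.1406, 0.0724]
ee_rot: [0.171, 3.135, 0.001]
force: [5.5, 2.8, -5.2]
width: 0.152
gripper_force: 45.4
```

```bash
python3 - <<'E'
from fit import *
st()
E
```

```text
t 47.27 p [0.5567 0.1406 0.0724] yaw 83.74 tz [ 0.002  0.001 -1.   ] F [ 5.5  2.8 -5.2] M [ 0.76 -1.07 -0.75] w 0.152 g 45.4 q [-0.58  0.56  0.34  1.9  -0.27  0.72  1.38]
```

Torque climbs to -0.75 Nm at yaw 83.7°, well above the 0.25 Nm of a hump, so that is the stop. Turning clockwise now, four clicks first.

>>> jog_arm(
  plan=[
    {"offset": [0, 0, 0], "twist": [0, 0, 0.017], "fingers": -1},
    {"offset": [0, 0, 0], "twist": [0, 0, 0.034], "fingers": -1},
    {"offset": [0, 0, 0], "twist": [0, 0, 0.051], "fingers": -1},
    {"offset": [0, 0, 0], "twist": [0, 0, 0.068], "fingers": -1},
    {"offset": [0, 0, 0], "twist": [0, 0, 0.085], "fingers": -1},
    {"offset": [0, 0, 0], "twist": [0, 0, 0.102], "fingers": -1},
    {"offset": [0, 0, 0], "twist": [0, 0, 0.119], "fingers": -1},
    {"offset": [0, 0, 0], "twist": [0, 0, 0.136], "fingers": -1},
    {"offset": [0, 0, 0], "twist": [0, 0, 0.153], "fingers": -1},
    {"offset": [0, 0, 0], "twist": [0, 0, 0.17], "fingers": -1},
    {"offset": [0, 0, 0], "twist": [0, 0, 0.187], "fingers": -1},
    {"offset": [0, 0, 0], "twist": [0, 0, 0.204], "fingers": -1},
    {"offset": [0, 0, 0], "twist": [0, 0, 0.221], "fingers": -1},
    {"offset": [0, 0, 0], "twist": [0, 0, 0.238], "fingers": -1},
    {"offset": [0, 0, 0], "twist": [0, 0, 0.255], "fingers": -1},
    {"offset": [0, 0, 0], "twist": [0, 0, 0.272], "fingers": -1},
    {"offset": [0, 0, 0], "twist": [0, 0, 0.289], "fingers": -1},
    {"offset": [0, 0, 0], "twist": [0, 0, 0.306], "fingers": -1},
    {"offset": [0, 0, 0], "twist": [0, 0, 0.323], "fingers": -1},
    {"offset": [0, 0, 0], "twist": [0, 0, 0.34], "fingers": -1},
  ],
)

```text
clock: 49.78
position: [0.5557, 0.1401, 0.0724]
ee_rot: [2.833, 1.357, 0.0]
force: [1.7, -0.2, -2.1]
width: 0.148
gripper_force: 45.0
```

```bash
python3 - <<'E'
from fit import *
st()
E
```

```text
t 49.77 p [0.5557 0.1401 0.0724] yaw -38.8 tz [ 0. -0. -1.] F [ 1.7 -0.2 -2.1] M [-0.04 -0.28  0.17] w 0.148 g 45.0 q [-0.94  0.73  0.93  1.93 -0.76  0.88 -0.29]
```

Four clicks done, but joint 3 is nearing its limit for a single 210° turn. I'll let go at this rest, swing the wrist half a turn the other way and regrip for the last three clicks.

>>> jog_arm(
  plan=[
    {"offset": [0, 0, 0], "twist": [0, 0, 0], "fingers": 0.1},
    {"offset": [0, 0, 0], "twist": [0, 0, 0], "fingers": 0.1},
    {"offset": [0, 0, 0], "twist": [0, 0, 0], "fingers": 0.1},
    {"offset": [0, 0, -0.2], "twist": [0, 0, 0], "fingers": 0.1},
    {"offset": [0, 0, -0.4], "twist": [0, 0, -0.02], "fingers": 0.1},
    {"offset": [0, 0, -0.4], "twist": [0, 0, -0.045], "fingers": 0.1},
    {"offset": [0, 0, -0.4], "twist": [0, 0, -0.07], "fingers": 0.1},
    {"offset": [0, 0, -0.4], "twist": [0, 0, -0.095], "fingers": 0.1},
    {"offset": [0, 0, -0.4], "twist": [0, 0, -0.12], "fingers": 0.1},
    {"offset": [0, 0, -0.4], "twist": [0, 0, -0.145], "fingers": 0.1},
    {"offset": [0, 0, -0.4], "twist": [0, 0, -0.17], "fingers": 0.1},
    {"offset": [0, 0, -0.4], "twist": [0, 0, -0.195], "fingers": 0.1},
    {"offset": [0, 0, -0.4], "twist": [0, 0, -0.22], "fingers": 0.1},
    {"offset": [0, 0, -0.4], "twist": [0, 0, -0.245], "fingers": 0.1},
    {"offset": [0, 0, -0.4], "twist": [0, 0, -0.27], "fingers": 0.1},
    {"offset": [0, 0, -0.4], "twist": [0, 0, -0.3], "fingers": 0.1},
    {"offset": [0, 0, -0.4], "twist": [0, 0, -0.3], "fingers": 0.1},
  ],
)

```text
clock: 51.9
position: [0.5556, 0.1399, 0.1326]
ee_rot: [0.563, 3.091, 0.001]
force: [-0.4, 0.2, 0.1]
width: 0.554
gripper_force: 0.0
```

>>> jog_arm(
  plan=[
    {"offset": [0, 0, 0], "twist": [0, 0, -0.025], "fingers": 0.1},
    {"offset": [0, 0, 0], "twist": [0, 0, -0.05], "fingers": 0.1},
    {"offset": [0, 0, 0], "twist": [0, 0, -0.075], "fingers": 0.1},
    {"offset": [0, 0, 0], "twist": [0, 0, -0.1], "fingers": 0.1},
    {"offset": [0, 0, 0], "twist": [0, 0, -0.125], "fingers": 0.1},
    {"offset": [0, 0, 0], "twist": [0, 0, -0.15], "fingers": 0.1},
    {"offset": [0, 0, 0], "twist": [0, 0, -0.175], "fingers": 0.1},
    {"offset": [0, 0, 0], "twist": [0, 0, -0.2], "fingers": 0.1},
    {"offset": [0, 0, 0], "twist": [0, 0, -0.2], "fingers": 0.1},
    {"offset": [0, 0, 0], "twist": [0, 0, -0.2], "fingers": 0.1},
  ],
)

```text
clock: 53.15
position: [0.5556, 0.14, 0.1323]
ee_rot: [1.354, -2.835, -0.0]
force: [-0.2, -0.3, 0.9]
width: 0.547
gripper_force: 0.0
```

```bash
python3 - <<'E'
from fit import *
st(); go((.556,.1405,.072,141.5))
im=get_image("wrist"); save("w11.png",im); it=get_image("top"); save("top5.png",it)
E
```

```text
t 53.15 p [0.5556 0.14   0.1323] yaw 141.07 tz [-0. -0. -1.] F [-0.2 -0.3  0.9] M [ 0.11  0.05 -0.05] w 0.547 g 0.0 q [-0.45  0.47  0.15  1.84 -0.09  0.84  2.21]
(0.556, 0.1405, 0.072, 141.5) offset [-0.004 -0.     0.402] twist [ 0.     -0.     -0.0012]
```

>>> jog_arm(
  plan=[
    {"offset": [0, 0, 0.15], "twist": [0, 0, -0.001], "fingers": 0.1},
    {"offset": [0, 0, 0.3], "twist": [0, 0, -0.001], "fingers": 0.1},
    {"offset": [0, 0, 0.4], "twist": [0, 0, -0.001], "fingers": 0.1},
    {"offset": [0, 0, 0.4], "twist": [0, 0, -0.001], "fingers": 0.1},
    {"offset": [0, 0, 0.4], "twist": [0, 0, -0.001], "fingers": 0.1},
    {"offset": [0, 0, 0.4], "twist": [0, 0, -0.001], "fingers": -0.4},
    {"offset": [0, 0, 0.4], "twist": [0, 0, -0.001], "fingers": -1},
    {"offset": [0, 0, 0.4], "twist": [0, 0, -0.001], "fingers": -1},
    {"offset": [0, 0, 0.4], "twist": [0, 0, -0.001], "fingers": -1},
    {"offset": [0, 0, 0.4], "twist": [0, 0, -0.001], "fingers": -1},
    {"offset": [0, 0, 0.4], "twist": [0, 0, -0.001], "fingers": -1},
    {"offset": [0, 0, 0.4], "twist": [0, 0, -0.001], "fingers": -1},
  ],
)

```text
clock: 54.75
position: [0.5556, 0.1402, 0.0724]
ee_rot: [-1.371, 2.827, 0.0]
force: [-0.3, 0.4, 1.6]
width: 0.152
gripper_force: 45.0
```

```bash
python3 - <<'E'
from fit import *
st()
E
```

```text
t 54.75 p [0.5556 0.1402 0.0724] yaw 141.74 tz [ 0.  0. -1.] F [-0.3  0.4  1.6] M [0.08 0.2  0.04] w 0.152 g 45.0 q [-0.43  0.55  0.13  1.89 -0.1   0.71  2.23]
```

>>> jog_arm(
  plan=[
    {"offset": [0, 0, 0], "twist": [0, 0, 0.016], "fingers": -1},
    {"offset": [0, 0, 0], "twist": [0, 0, 0.032], "fingers": -1},
    {"offset": [0, 0, 0], "twist": [0, 0, 0.048], "fingers": -1},
    {"offset": [0, 0, 0], "twist": [0, 0, 0.064], "fingers": -1},
    {"offset": [0, 0, 0], "twist": [0, 0, 0.08], "fingers": -1},
    {"offset": [0, 0, 0], "twist": [0, 0, 0.096], "fingers": -1},
    {"offset": [0, 0, 0], "twist": [0, 0, 0.112], "fingers": -1},
    {"offset": [0, 0, 0], "twist": [0, 0, 0.128], "fingers": -1},
    {"offset": [0, 0, 0], "twist": [0, 0, 0.144], "fingers": -1},
    {"offset": [0, 0, 0], "twist": [0, 0, 0.16], "fingers": -1},
    {"offset": [0, 0, 0], "twist": [0, 0, 0.176], "fingers": -1},
    {"offset": [0, 0, 0], "twist": [0, 0, 0.192], "fingers": -1},
    {"offset": [0, 0, 0], "twist": [0, 0, 0.208], "fingers": -1},
    {"offset": [0, 0, 0], "twist": [0, 0, 0.224], "fingers": -1},
    {"offset": [0, 0, 0], "twist": [0, 0, 0.238], "fingers": -1},
    {"offset": [0, 0, 0], "twist": [0, 0, 0.25], "fingers": -1},
    {"offset": [0, 0, 0], "twist": [0, 0, 0.25], "fingers": -1},
    {"offset": [0, 0, 0], "twist": [0, 0, 0.25], "fingers": -1},
  ],
)

```text
clock: 57.0
position: [0.5556, 0.1411, 0.0724]
ee_rot: [-1.026, -2.969, -0.002]
force: [-0.4, 4.0, 3.6]
width: 0.15
gripper_force: 45.0
```

```bash
python3 - <<'E'
from fit import *
st()
E
```

```text
t 57.0 p [0.5556 0.1411 0.0724] yaw 51.88 tz [ 0.     0.001 -1.   ] F [-0.4  4.   3.6] M [ 1.01  0.22 -0.04] w 0.15 g 45.0 q [-0.73  0.6   0.57  1.91 -0.46  0.76  1.  ]
```

>>> jog_arm(
  plan=[
    {"offset": [0, 0, 0], "twist": [0, 0, 0], "fingers": 0.1},
    {"offset": [0, 0, 0], "twist": [0, 0, 0], "fingers": 0.1},
    {"offset": [0, 0, 0], "twist": [0, 0, 0], "fingers": 0.1},
    {"offset": [0, 0, -0.3], "twist": [0, 0, 0], "fingers": 0.1},
    {"offset": [0, 0, -0.6], "twist": [0, 0, 0.025], "fingers": 0.3},
    {"offset": [0, 0, -0.9], "twist": [0, 0, 0.05], "fingers": 0.5},
    {"offset": [-0.1, -0.1, -0.9], "twist": [0, 0, 0.075], "fingers": 0.7},
    {"offset": [-0.1, -0.2, -0.9], "twist": [0, 0, 0.1], "fingers": 1},
    {"offset": [-0.1, -0.25, -0.9], "twist": [0, 0, 0.125], "fingers": 1},
    {"offset": [-0.1, -0.25, -0.9], "twist": [0, 0, 0.15], "fingers": 1},
    {"offset": [-0.1, -0.25, -0.9], "twist": [0, 0, 0.168], "fingers": 1},
    {"offset": [-0.1, -0.25, -0.9], "twist": [0, 0, 0.168], "fingers": 1},
    {"offset": [-0.1, -0.25, -0.9], "twist": [0, 0, 0.168], "fingers": 1},
  ],
)

```text
clock: 58.62
position: [0.5441, 0.1013, 0.2073]
ee_rot: [2.382, 2.049, -0.0]
force: [-0.6, 0.2, -0.2]
width: 1.0
gripper_force: 0.0
```

```bash
python3 - <<'E'
from fit import *
st(); c=calibration("wrist"); im=get_image("wrist"); save("w12.png",im)
p0=proj(c,[.5557,.1408,.077]); print(p0)
g=cv2.cvtColor(im,cv2.COLOR_RGB2HSV); yy,xx=np.mgrid[:480,:640]; k=(np.hypot(xx-p0[0],yy-p0[1])<26)&(g[...,2]>150)
n,lab,stt,cen=cv2.connectedComponentsWithStats(k.astype(np.uint8)); print(stt[1:].tolist())
k=lab==1+np.argmax([0 if False else s[4] for s in stt[1:]])
q=np.array([onplane(c,u,v,.077)[:2] for v,u in np.argwhere(k)]); w,V=np.linalg.eigh(np.cov(q.T)); d=V[:,1]
ax=np.array([.5557,.1408]); d*=np.sign(d@(q.mean(0)-ax))
for t in(np.degrees(np.arctan2(d[1],d[0])),np.degrees(np.arctan2(*(q.mean(0)-ax)[::-1]))): print("knob deg:",(180-8.5-t)%360)
chain((.47,.16,.21,-8.5),(.382,.25,.21,-8.5))
E
```

```text
t 58.62 p [0.5441 0.1013 0.2073] yaw -8.59 tz [-0. -0. -1.] F [-0.6  0.2 -0.2] M [-0.01  0.12 -0.01] w 1.0 g 0.0 q [-0.97  0.49  1.    1.85 -0.48  1.06  0.07]
[317.60843879 181.94598701]
[[322, 185, 19, 13, 95]]
knob deg: 210.28369255936533
knob deg: 213.6015619574213
(0.47, 0.16, 0.21, -8.5) offset [ 0.313 -0.547 -0.018] twist [-0.     -0.     -0.0003] 
(0.382, 0.25, 0.21, -8.5) offset [ 0.507 -0.669  0.   ] twist [0. 0. 0.]
```

View pics/w12.png

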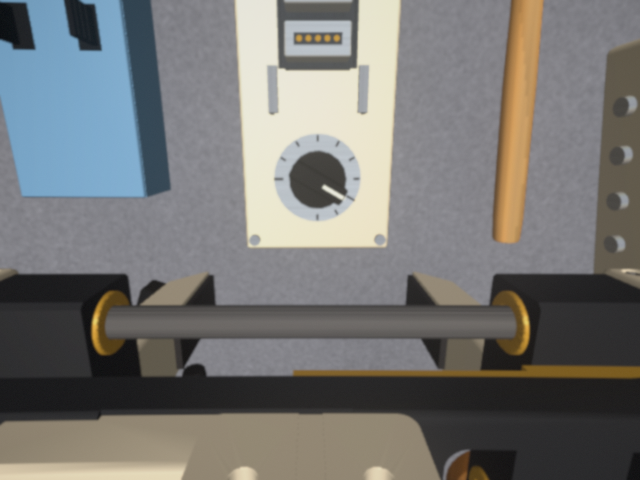

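The pointer at (330,190) measures 210°, exactly seven clicks clockwise from the stop. I'm going to fetch the hood.

>>> jog_arm(
  plan=[
    {"offset": [0.1, -0.18, 0], "twist": [0, 0, 0], "fingers": 1},
    {"offset": [0.2, -0.36, 0], "twist": [0, 0, 0], "fingers": 1},
    {"offset": [0.313, -0.547, 0], "twist": [0, 0, 0], "fingers": 1},
    {"offset": [0.313, -0.547, 0], "twist": [0, 0, 0], "fingers": 1},
  ],
)

```text
clock: 59.18
position: [0.4686, 0.1622, 0.2071]
ee_rot: [-2.378, -2.05, 0.001]
force: [0.6, 0.2, 0.3]
width: 1.001
gripper_force: 0.0
```

>>> jog_arm(
  plan=[
    {"offset": [0.17, -0.22, 0], "twist": [0, 0, 0], "fingers": 1},
    {"offset": [0.34, -0.45, 0], "twist": [0, 0, 0], "fingers": 1},
    {"offset": [0.507, -0.669, 0], "twist": [0, 0, 0], "fingers": 1},
    {"offset": [0.507, -0.669, 0], "twist": [0, 0, 0], "fingers": 1},
    {"offset": [0.507, -0.669, 0], "twist": [0, 0, 0], "fingers": 1},
  ],
)

```text
clock: 59.8
position: [0.3836, 0.2501, 0.2076]
ee_rot: [2.384, 2.045, 0.001]
force: [1.1, -0.6, -0.0]
width: 1.0
gripper_force: 0.0
```

```bash
python3 - <<'E'
from fit import *
st(); c=calibration("wrist"); im=get_image("wrist"); save("w13.png",im)
u=np.array([.382,.2774]); a=np.radians(-8.7); e=np.array([np.cos(a),np.sin(a)]); n=np.array([-e[1],e[0]])
for d in landmark_of("hood_grip","wrist"):
    v,uu=d["at"][0]*480,d["at"][1]*640; print(round(d["conf"],2),onplane(c,uu,v,.070).round(4))
# dark tab pixels: outer columns, rows
g=cv2.cvtColor(im,cv2.COLOR_RGB2GRAY)
for s in(-1,1):
    for t in(-1,1): print(s,t,proj(c,[*(u+s*.030*e+t*.012*n),.082]).round(1))
k=(g<60); k[300:]=0
nn,lab,stt,cen=cv2.connectedComponentsWithStats(k.astype(np.uint8)); print([s.tolist() for s in stt[1:] if s[4]>80])
h=cv2.cvtColor(im,cv2.COLOR_RGB2HSV); m=((h[...,0]>95)&(h[...,0]<112)&(h[...,1]>90)&(h[...,2]>150)).astype(np.uint8); m[270:]=0
ys,xs=np.nonzero(m); print("blue rows/cols",ys.min(),ys.max(),xs.min(),xs.max())
for s in(-1,1):
    for t in(-1,1): print("roof",s,t,proj(c,[*(u+s*.050*e+t*.124*n),.056]).round(1))
E
```

```text
t 59.8 p [0.3836 0.2501 0.2076] yaw -8.73 tz [ 0.001  0.    -1.   ] F [ 1.1 -0.6 -0. ] M [-0.13  0.1   0.01] w 1.0 g 0.0 q [-1.58  0.33  1.15  2.07 -0.37  0.96 -0.39]
0.71 [0.3822 0.2784 0.07  ]
0.39 [0.5619 0.3086 0.07  ]
-1 -1 [263.6 217. ]
-1 1 [262.5 185.5]
1 -1 [341.8 216.8]
1 1 [342.5 185.3]
[[264, 181, 19, 34, 559], [325, 181, 17, 34, 539], [0, 274, 131, 26, 3011], [488, 274, 152, 26, 3151], [190, 276, 24, 24, 346], [407, 276, 24, 24, 337]]
blue rows/cols 30 269 239 368
roof -1 -1 [249.6 331.6]
roof -1 1 [233.9  27.9]
roof 1 -1 [358.7 331.3]
roof 1 1 [370.1  27.7]
```

View pics/w13.png

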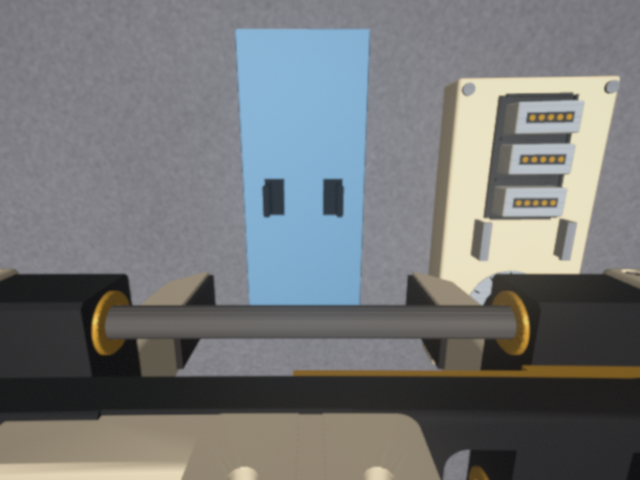

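The hood stands at (0.382, 0.277), where I left it, with its tabs at (264–342, 181–215). All three cartridges show in their pockets at (550,118), (540,158) and (530,202).

```bash
python3 - <<'E'
from fit import *
go((.382,.2774,.09,-8.7))
E
```

```text
(0.382, 0.2774, 0.09, -8.7) offset [ 0.181 -0.041  0.784] twist [ 0.0001 -0.     -0.0004]
```

>>> jog_arm(
  plan=[
    {"offset": [0.181, -0.041, 0.0], "twist": [0, 0, 0], "fingers": 1},
    {"offset": [0.181, -0.041, 0.2], "twist": [0, 0, 0], "fingers": 1},
    {"offset": [0.181, -0.041, 0.5], "twist": [0, 0, 0], "fingers": 1},
    {"offset": [0.181, -0.041, 0.784], "twist": [0, 0, 0], "fingers": 1},
    {"offset": [0.181, -0.041, 0.784], "twist": [0, 0, 0], "fingers": 1},
    {"offset": [0.181, -0.041, 0.784], "twist": [0, 0, 0], "fingers": 1},
    {"offset": [0.181, -0.041, 0.784], "twist": [0, 0, 0], "fingers": 1},
  ],
)

```text
clock: 60.78
position: [0.3816, 0.2792, 0.0912]
ee_rot: [-2.384, -2.046, -0.004]
force: [0.0, -0.1, -0.3]
width: 1.001
gripper_force: 0.0
```

```bash
python3 - <<'E'
from fit import *
st();go((.382,.2774,.0755,-8.7))
E
```

```text
t 60.77 p [0.3816 0.2792 0.0912] yaw -8.73 tz [ 0.002  0.002 -1.   ] F [ 0.  -0.1 -0.3] M [-0.05  0.06 -0.02] w 1.001 g 0.0 q [-1.4   0.53  0.91  2.16 -0.63  0.74 -0.22]
(0.382, 0.2774, 0.0755, -8.7) offset [-0.012  0.004  0.105] twist [ 0.0002 -0.0004 -0.0001]
```

>>> jog_arm(
  newtons=45,
  plan=[
    {"offset": [-0.012, 0.004, 0.06], "twist": [0, 0, 0], "fingers": 1},
    {"offset": [-0.012, 0.004, 0.1], "twist": [0, 0, 0], "fingers": 1},
    {"offset": [-0.012, 0.004, 0.1], "twist": [0, 0, 0], "fingers": 1},
    {"offset": [-0.012, 0.004, 0.1], "twist": [0, 0, 0], "fingers": 1},
    {"offset": [-0.012, 0.004, 0.1], "twist": [0, 0, 0], "fingers": 0.3},
    {"offset": [-0.012, 0.004, 0.1], "twist": [0, 0, 0], "fingers": 0},
    {"offset": [-0.012, 0.004, 0.1], "twist": [0, 0, 0], "fingers": -0.3},
    {"offset": [-0.012, 0.004, 0.1], "twist": [0, 0, 0], "fingers": -0.3},
    {"offset": [-0.012, 0.004, 0.1], "twist": [0, 0, 0], "fingers": -0.3},
    {"offset": [-0.012, 0.004, 0.1], "twist": [0, 0, 0], "fingers": -0.3},
    {"offset": [-0.012, 0.004, 0.1], "twist": [0, 0, 0], "fingers": -0.3},
    {"offset": [-0.012, 0.004, 0.1], "twist": [0, 0, 0], "fingers": -0.3},
  ],
)

```text
clock: 62.28
position: [0.3813, 0.2767, 0.0754]
ee_rot: [-2.384, -2.045, -0.001]
force: [-3.5, -2.1, 16.5]
width: 0.431
gripper_force: 45.2
```

```bash
python3 - <<'E'
from fit import *
st();chain((.382,.2774,.195,-8.7),(.485,.243,.195,-8.5),(.5663,.2098,.195,-8.5))
E
```

```text
t 62.27 p [0.3813 0.2767 0.0754] yaw -8.75 tz [ 0.     0.001 -1.   ] F [-3.5 -2.1 16.5] M [-0.52  0.74 -0.04] w 0.431 g 45.2 q [-1.37  0.55  0.87  2.17 -0.67  0.71 -0.19]
(0.382, 0.2774, 0.195, -8.7) offset [ 0.006  0.004 -0.797] twist [-0.     -0.0002 -0.0002] 
(0.485, 0.243, 0.195, -8.5) offset [-0.123  0.713  0.   ] twist [ 0.      0.     -0.0006] 
(0.5663, 0.2098, 0.195, -8.5) offset [-0.139  0.569  0.   ] twist [0. 0. 0.]
```

>>> jog_arm(
  plan=[
    {"offset": [0, 0, -0.1], "twist": [0, 0, 0], "fingers": -0.3},
    {"offset": [0, 0, -0.3], "twist": [0, 0, 0], "fingers": -0.3},
    {"offset": [0, 0, -0.55], "twist": [0, 0, 0], "fingers": -0.3},
    {"offset": [0, 0, -0.8], "twist": [0, 0, 0], "fingers": -0.3},
    {"offset": [0, 0, -0.8], "twist": [0, 0, 0], "fingers": -0.3},
  ],
)

```text
clock: 62.9
position: [0.3819, 0.2773, 0.1968]
ee_rot: [-2.383, -2.046, -0.006]
force: [-0.5, 0.5, -4.8]
width: 0.43
gripper_force: 44.9
```

>>> jog_arm(
  plan=[
    {"offset": [-0.04, 0.24, 0], "twist": [0, 0, 0], "fingers": -0.3},
    {"offset": [-0.08, 0.48, 0], "twist": [0, 0, 0], "fingers": -0.3},
    {"offset": [-0.123, 0.713, 0], "twist": [0, 0, 0], "fingers": -0.3},
    {"offset": [-0.123, 0.713, 0], "twist": [0, 0, 0], "fingers": -0.3},
  ],
)

```text
clock: 63.4
position: [0.4855, 0.24, 0.1938]
ee_rot: [2.387, 2.04, -0.001]
force: [-0.1, -0.3, -4.4]
width: 0.427
gripper_force: 44.9
```

```bash
python3 - <<'E'
from fit import *
st();go((.5663,.2098,.195,-8.5))
E
```

```text
t 63.4 p [0.4855 0.24   0.1938] yaw -8.95 tz [ 0.    -0.002 -1.   ] F [-0.1 -0.3 -4.4] M [-0.13  0.16  0.01] w 0.427 g 44.9 q [-1.26  0.5   1.01  1.89 -0.49  1.03 -0.19]
(0.5663, 0.2098, 0.195, -8.5) offset [-0.115  0.563 -0.007] twist [ 0.0001  0.0003 -0.0013]
```

>>> jog_arm(
  plan=[
    {"offset": [-0.04, 0.2, 0], "twist": [0, 0, 0], "fingers": -0.3},
    {"offset": [-0.08, 0.4, 0], "twist": [0, 0, 0], "fingers": -0.3},
    {"offset": [-0.118, 0.563, 0], "twist": [0, 0, -0.0013], "fingers": -0.3},
    {"offset": [-0.118, 0.563, 0], "twist": [0, 0, -0.0013], "fingers": -0.3},
    {"offset": [-0.118, 0.563, 0], "twist": [0, 0, -0.0013], "fingers": -0.3},
    {"offset": [-0.118, 0.563, 0], "twist": [0, 0, -0.0013], "fingers": -0.3},
  ],
)

```text
clock: 64.15
position: [0.5634, 0.2127, 0.1943]
ee_rot: [-2.374, -2.056, 0.001]
force: [-1.0, 0.6, -3.7]
width: 0.425
gripper_force: 44.9
```

```bash
python3 - <<'E'
from fit import *
st();go((.566,.209,.14,-8.5))
E
```

```text
t 64.15 p [0.5634 0.2127 0.1943] yaw -8.2 tz [-0.001  0.    -1.   ] F [-1.   0.6 -3.7] M [-0.08  0.07  0.02] w 0.425 g 44.9 q [-1.06  0.59  0.95  1.74 -0.53  1.1  -0.08]
(0.566, 0.209, 0.14, -8.5) offset [-0.022  0.021  0.362] twist [-0.0002 -0.      0.0008]
```

>>> jog_arm(
  plan=[
    {"offset": [-0.02, 0.02, 0.0], "twist": [0, 0, 0.0008], "fingers": -0.3},
    {"offset": [-0.02, 0.02, 0.15], "twist": [0, 0, 0.0008], "fingers": -0.3},
    {"offset": [-0.02, 0.02, 0.32], "twist": [0, 0, 0.0008], "fingers": -0.3},
    {"offset": [-0.02, 0.02, 0.32], "twist": [0, 0, 0.0008], "fingers": -0.3},
    {"offset": [-0.02, 0.02, 0.32], "twist": [0, 0, 0.0008], "fingers": -0.3},
    {"offset": [-0.02, 0.02, 0.32], "twist": [0, 0, 0.0008], "fingers": -0.3},
    {"offset": [-0.02, 0.02, 0.32], "twist": [0, 0, 0.0008], "fingers": -0.3},
  ],
)

```text
clock: 65.03
position: [0.5675, 0.2086, 0.1475]
ee_rot: [2.381, 2.05, 0.002]
force: [-1.1, 0.1, -3.9]
width: 0.426
gripper_force: 44.9
```

```bash
python3 - <<'E'
from fit import *
st();go((.566,.209,.1105,-8.5))
E
```

```text
t 65.03 p [0.5675 0.2086 0.1475] yaw -8.55 tz [ 0.001  0.001 -1.   ] F [-1.1  0.1 -3.9] M [-0.13  0.06 -0.04] w 0.426 g 44.9 q [-1.02  0.64  0.91  1.79 -0.59  1.01 -0.03]
(0.566, 0.209, 0.1105, -8.5) offset [ 0.001 -0.011  0.246] twist [ 0.0001 -0.0001 -0.0001]
```

>>> jog_arm(
  plan=[
    {"offset": [0.001, -0.006, 0.07], "twist": [0, 0, 0], "fingers": -0.3},
    {"offset": [0.001, -0.006, 0.14], "twist": [0, 0, 0], "fingers": -0.3},
    {"offset": [0.001, -0.006, 0.2], "twist": [0, 0, 0], "fingers": -0.3},
    {"offset": [0.001, -0.006, 0.2], "twist": [0, 0, 0], "fingers": -0.3},
    {"offset": [0.001, -0.006, 0.2], "twist": [0, 0, 0], "fingers": -0.3},
  ],
)

```text
clock: 65.65
position: [0.5665, 0.2085, 0.1168]
ee_rot: [2.381, 2.049, 0.0]
force: [0.5, 0.1, -2.0]
width: 0.429
gripper_force: 44.9
```

```bash
python3 - <<'E'
from fit import *
st();go((.566,.209,.1105,-8.5))
E
```

```text
t 65.65 p [0.5665 0.2085 0.1168] yaw -8.57 tz [ 0. -0. -1.] F [ 0.5  0.1 -2. ] M [-0.08  0.08 -0.01] w 0.429 g 44.9 q [-1.01  0.67  0.88  1.82 -0.63  0.96 -0.  ]
(0.566, 0.209, 0.1105, -8.5) offset [ 0.002 -0.004  0.042] twist [ 0.      0.     -0.0002]
```

>>> jog_arm(
  plan=[
    {"offset": [0.002, -0.003, 0.02], "twist": [0, 0, 0], "fingers": -0.3},
    {"offset": [0.002, -0.003, 0.035], "twist": [0, 0, 0], "fingers": -0.3},
    {"offset": [0.002, -0.003, 0.044], "twist": [0, 0, 0], "fingers": -0.3},
    {"offset": [0.002, -0.003, 0.05], "twist": [0, 0, 0], "fingers": -0.3},
    {"offset": [0.002, -0.003, 0.05], "twist": [0, 0, 0], "fingers": -0.3},
  ],
)

```text
clock: 66.28
position: [0.5659, 0.2092, 0.1105]
ee_rot: [-2.38, -2.049, -0.001]
force: [-4.7, -0.6, 11.8]
width: 0.43
gripper_force: 45.2
```

```bash
python3 - <<'E'
from fit import *
st()
E
```

```text
t 66.28 p [0.5659 0.2092 0.1105] yaw -8.56 tz [ 0.     0.001 -1.   ] F [-4.7 -0.6 11.8] M [-0.15  1.55  0.07] w 0.43 g 45.2 q [-1.    0.68  0.87  1.82 -0.63  0.95  0.  ]
```

Seated on the deck: z 0.1105 with 12 N of support, the same height as before removal. I'm releasing the tabs and retreating.

>>> jog_arm(
  plan=[
    {"offset": [0, 0, 0], "twist": [0, 0, 0], "fingers": 0},
    {"offset": [0, 0, 0], "twist": [0, 0, 0], "fingers": 0.4},
    {"offset": [0, 0, 0], "twist": [0, 0, 0], "fingers": 1},
    {"offset": [0, 0, 0], "twist": [0, 0, 0], "fingers": 1},
    {"offset": [0, 0, 0], "twist": [0, 0, 0], "fingers": 1},
    {"offset": [0, 0, -0.3], "twist": [0, 0, 0], "fingers": 1},
    {"offset": [0, 0, -0.6], "twist": [0, 0, 0], "fingers": 1},
    {"offset": [-0.1, 0, -0.9], "twist": [0, 0, 0], "fingers": 1},
    {"offset": [-0.3, 0, -1], "twist": [0, 0, 0], "fingers": 1},
    {"offset": [-0.3, 0, -1], "twist": [0, 0, 0], "fingers": 1},
    {"offset": [-0.3, 0, -1], "twist": [0, 0, 0], "fingers": 1},
  ],
)

```text
clock: 67.65
position: [0.5586, 0.1644, 0.2583]
ee_rot: [-2.381, -2.048, 0.001]
force: [-0.4, -0.2, -0.4]
width: 1.002
gripper_force: 0.0
```

```bash
python3 - <<'E'
from fit import *
st(); c=calibration("wrist"); im=get_image("wrist"); it=get_image("scene")
a=im[:300]; b=cv2.resize(it[150:290,270:450],None,fx=2.14,fy=2.14); a=cv2.resize(a,(400,188)); 
out=np.zeros((500,400,3),np.uint8); out[:188]=a; out[190:190+b.shape[0],:b.shape[1]]=b[:310,:400]; save("fin.png",out)
g=cv2.cvtColor(im,cv2.COLOR_RGB2GRAY); k=(g<60); k[270:]=0; k[:,:180]=0; k[:,460:]=0
nn,lab,stt,cen=cv2.connectedComponentsWithStats(k.astype(np.uint8)); print([s.tolist() for s in stt[1:] if s[4]>80])
u=np.array([.566,.2095]); an=np.radians(-8.5); e=np.array([np.cos(an),np.sin(an)]); n=np.array([-e[1],e[0]])
for h in(.030,.022):
  for s in(-1,1):
    for t in(-1,1): print(h,s,t,proj(c,[*(u+s*h*e+t*.012*n),.117]).round(1))
carts("top",get_image("top"),calibration("top"))
E
```

```text
t 67.65 p [0.5586 0.1644 0.2583] yaw -8.58 tz [-0.001  0.    -1.   ] F [-0.4 -0.2 -0.4] M [-0.11  0.08  0.  ] w 1.002 g 0.0 q [-1.06  0.49  1.02  1.71 -0.45  1.19 -0.07]
[[275, 156, 16, 32, 404], [332, 156, 16, 31, 445]]
0.03 -1 -1 [273.6 189.7]
0.03 -1 1 [272.7 158.8]
0.03 1 -1 [349.  189.5]
0.03 1 1 [349.8 158.6]
0.022 -1 -1 [283.7 189.7]
0.022 -1 1 [283.  158.8]
0.022 1 -1 [339.  189.6]
0.022 1 1 [339.5 158.6]
top 0.79 [480. 279.] hsv [ 13. 134. 115.] xy 0.4868 -0.3932 size 28 52 long axis deg -31.1
top 0.66 [514. 207.] hsv [ 16. 225. 179.] xy 0.6635 -0.4872 size 51 29 long axis deg 11.6
top 0.64 [501. 252.] hsv [ 88.  156.5 134.5] xy 0.554 -0.4502 size 34 55 long axis deg -13.9
```

View pics/fin.png

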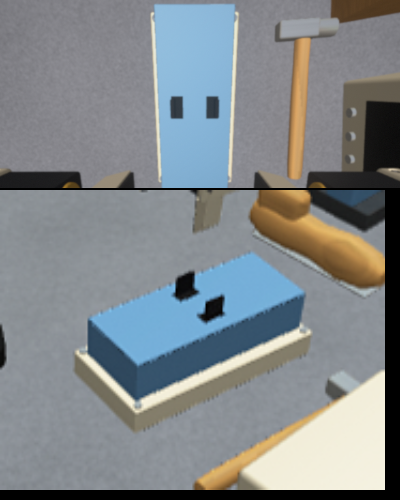

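The hood sits flush on the deck. The tab outer edges at columns 275 and 348 match the sprung-out 60 mm (squeezed would be 283 and 339). Only the look-alikes are left on the bench.

```bash
python3 -c "
from cell import *
print(sign_off())"
```

```text
the job is handed in; nothing more can be done
None
```

The job is done and handed in: the three silver cartridges found on the bench are in the bay, the knob is seven clicks clockwise from its stop (released and regripped once, at click four), and the hood is back on with both tabs sprung out.

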